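Bolt down the drying rack and hang the wash baskets

TASK

Fasten the drying rack to the bench: turn its three hold-down knobs clockwise all the way to their stops, the middle one first and then the two outer ones. Only when the rack is fast, hang every wash basket that is there by its handle on the rack's hook of its own colour, both prongs under the bar, and leave it hanging freely at rest. Leave the bottle, the beaker and the tape roll alone.

Things in the scene. Friction and masses are not known exactly. Their poses are not given: they have to be found in the camera images.
- rack: Drying rack, far left: white base plate 12 mm thick, two posts, and a rail at 170 mm height between them with three double-prong hooks (blue, yellow, red from left to right). Origin on the bench midway between the posts; y runs along the rail to the left, z up, hooks point along -x, roughly to the robot. Plate: from 280 mm to -x to 40 mm to +x, 195 mm to either side (170 in front). Does not move.
- hook_blue (a point): Where the middle of the blue basket's bar belongs when hung, 208 mm up; axes as the rack's. Hook: two blue prongs of 8 mm round bar at y = -28 and +28 mm, 48 mm gap between them. Top sides 4 mm below this point, level from 60 mm behind (+x, then down to the rail 75 mm behind, 38 mm below) to 35 mm in front; upturned tips end 22 mm above, 47 mm in front. Hooks are 120 mm apart.
- hook_yellow (a point): Where the middle of the yellow basket's bar belongs when hung, 208 mm up; axes as the rack's. Hook: two yellow prongs of 8 mm round bar at y = -28 and +28 mm, 48 mm gap between them. Top sides 4 mm below this point, level from 60 mm behind (+x, then down to the rail 75 mm behind, 38 mm below) to 35 mm in front; upturned tips end 22 mm above, 47 mm in front. Hooks are 120 mm apart.
- hook_red (a point): Where the middle of the red basket's bar belongs when hung, 208 mm up; axes as the rack's. Hook: two red prongs of 8 mm round bar at y = -28 and +28 mm, 48 mm gap between them. Top sides 4 mm below this point, level from 60 mm behind (+x, then down to the rail 75 mm behind, 38 mm below) to 35 mm in front; upturned tips end 22 mm above, 47 mm in front. Hooks are 120 mm apart.
- knob_left (a joint): Turn of the left hold-down knob, rad: grows as it is turned clockwise seen from above, from 0 to the tight end stop at 2.4; it stays where it is left (friction about 0.06 N m) and starts somewhere between 0 and 0.8.
- knob_left_grip (a point): On the vertical axis of the left hold-down knob, 49 mm above the bench, at the height to grip. Knob: a disc 48 mm wide, its top 26 mm above the bench, with a raised black bar 46 x 14 mm, its top at 56 mm. At joint value 0 the bar lies along the rack's x axis; it turns with the joint. The knobs stand 130 mm apart along the plate's front edge, 235 mm in front of the rail.
- knob_mid (a joint): Turn of the middle hold-down knob, rad: grows as it is turned clockwise seen from above, from 0 to the tight end stop at 2.4; it stays where it is left (friction about 0.06 N m) and starts somewhere between 0 and 0.8.
- knob_mid_grip (a point): On the vertical axis of the middle hold-down knob, 49 mm above the bench, at the height to grip. Knob: a disc 48 mm wide, its top 26 mm above the bench, with a raised black bar 46 x 14 mm, its top at 56 mm. At joint value 0 the bar lies along the rack's x axis; it turns with the joint. The knobs stand 130 mm apart along the plate's front edge, 235 mm in front of the rail.
- knob_right (a joint): Turn of the right hold-down knob, rad: grows as it is turned clockwise seen from above, from 0 to the tight end stop at 2.4; it stays where it is left (friction about 0.06 N m) and starts somewhere between 0 and 0.8.
- knob_right_grip (a point): On the vertical axis of the right hold-down knob, 49 mm above the bench, at the height to grip. Knob: a disc 48 mm wide, its top 26 mm above the bench, with a raised black bar 46 x 14 mm, its top at 56 mm. At joint value 0 the bar lies along the rack's x axis; it turns with the joint. The knobs stand 130 mm apart along the plate's front edge, 235 mm in front of the rail.
- basket_blue: Loose blue wash basket, 0.2 to 0.35 kg, upright on the bench right of the rack: open box 76 (x) x 96 (y) x 48 (z) mm, vials fixed inside, rigid handle: two uprights at y = -45 and +45 mm and a level blue bar on top along the basket's y axis. Origin at the centre of its underside, z up. None if absent (two or three are there).
- handle_blue (a point): Middle of the blue basket's handle bar, 125 mm above the basket's underside, axes as the basket's. The bar is 10 mm wide (x), 8 mm thick (z) and 96 mm long (y), 86 mm clear between the uprights; 73 mm free space between the bar and the box. A hung basket that is knocked may swing for up to 10 s.
- basket_yellow: Loose yellow wash basket, 0.2 to 0.35 kg, upright on the bench right of the rack: open box 76 (x) x 96 (y) x 48 (z) mm, vials fixed inside, rigid handle: two uprights at y = -45 and +45 mm and a level yellow bar on top along the basket's y axis. Origin at the centre of its underside, z up. None if absent (two or three are there).
- handle_yellow (a point): Middle of the yellow basket's handle bar, 125 mm above the basket's underside, axes as the basket's. The bar is 10 mm wide (x), 8 mm thick (z) and 96 mm long (y), 86 mm clear between the uprights; 73 mm free space between the bar and the box. A hung basket that is knocked may swing for up to 10 s.
- basket_red: Loose red wash basket, 0.2 to 0.35 kg, upright on the bench right of the rack: open box 76 (x) x 96 (y) x 48 (z) mm, vials fixed inside, rigid handle: two uprights at y = -45 and +45 mm and a level red bar on top along the basket's y axis. Origin at the centre of its underside, z up. None if absent (two or three are there).
- handle_red (a point): Middle of the red basket's handle bar, 125 mm above the basket's underside, axes as the basket's. The bar is 10 mm wide (x), 8 mm thick (z) and 96 mm long (y), 86 mm clear between the uprights; 73 mm free space between the bar and the box. A hung basket that is knocked may swing for up to 10 s.
- reagent_bottle: Bystander: amber bottle, 72 mm wide, 170 mm tall, left of the rack; origin at the centre of its underside.
- beaker: Bystander: glass beaker, 80 mm wide, 100 mm tall, at the far right; origin at the centre of its underside.
- tape_roll: Bystander: roll of paper tape, 90 mm wide, 35 mm tall, at the right; origin at the centre of its underside.

How it is judged:
On the way, in this order (a step that is already met when the one before it is completed fails the run):
1. the middle knob is tight (value of joint knob_mid above 2.28 rad), for 0.2 s.
2. all three knobs are tight (value of joint each of knob_mid, knob_left, knob_right above 2.28 rad), for 0.2 s.
At the end, for the whole second after the job is handed in: All three knobs stand within 0.12 rad of their clockwise stop, and every basket present hangs at rest and upright (within 0.2 rad) on the hook of its own colour: the middle of its handle bar within 40 mm along the prongs, 20 mm sideways and 8 mm in height of the hook's point (all of step 2 and x of handle_blue in the frame of hook_blue between -0.04 and 0.04 m and y of handle_blue in the frame of hook_blue between -0.02 and 0.02 m and z of handle_blue in the frame of hook_blue between -0.008 and 0.008 m and angle between each of basket_blue, basket_yellow, basket_red's own z axis and vertical below 0.2 rad and linear speed of each of basket_blue, basket_yellow, basket_red below 0.03 m/s and x of handle_yellow in the frame of hook_yellow between -0.04 and 0.04 m and y of handle_yellow in the frame of hook_yellow between -0.02 and 0.02 m and z of handle_yellow in the frame of hook_yellow between -0.008 and 0.008 m and x of handle_red in the frame of hook_red between -0.04 and 0.04 m and y of handle_red in the frame of hook_red between -0.02 and 0.02 m and z of handle_red in the frame of hook_red between -0.008 and 0.008 m); the robot touches nothing.
It fails at once if an outer knob is turned before the middle one is tight (not (value of joint knob_mid above 2.28 rad) and value of joint any of knob_left, knob_right above 1.1 rad).
It fails at once if a basket is put on a hook before all knobs are tight ((not (value of joint knob_mid above 2.28 rad) or not (value of joint knob_left above 2.28 rad) or not (value of joint knob_right above 2.28 rad)) and (distance between any of handle_blue, handle_yellow, handle_red and hook_blue below 0.035 m or distance between any of handle_blue, handle_yellow, handle_red and hook_yellow below 0.035 m or distance between any of handle_blue, handle_yellow, handle_red and hook_red below 0.035 m)).
It fails at once if a bystander is moved by more than 40 mm or tipped (distance of any of reagent_bottle, beaker, tape_roll from where it was at the start of the episode above 0.04 m or angle between any of reagent_bottle, beaker, tape_roll's own z axis and vertical above 0.5 rad).
Of basket_blue, basket_yellow, basket_red only 2 to 3 are there at a start; the rules pass over those that are not, and their reading is None.
At some moment in a run one of basket_blue, basket_yellow, basket_red may be knocked a few centimetres aside while the robot is not near it.
It also fails if it takes over 210 s, if anything falls off the work surface, if the arm or the gripper's body presses on something with over 40 N, if the wrist force passes 120 N, or if a joint passes its speed limit or range.

ROBOT

A 7-joint arm with a two-finger parallel gripper is mounted at the origin on the work surface. World frame = base frame: x ahead of the robot, y to its left, z up, the work surface at z = 0. Lengths are in m, angles in rad, forces in N, time in s.
With the tool pointing down it reaches from about 0.425 to 0.875 m from the base axis. Payload 9.9 kg.
Tool frame: the origin (TCP) lies between the finger pads; the fingertips stand 22 mm ahead of it and the grasp point (between the pads) lies 3 mm ahead of it (r.tcp_to_tips is the distance from the TCP to the fingertips, in m); z points along the fingers, y is the line along which they close (so a half turn about z gives the same grasp; the last joint's range is limited). The gripper opens to 85 mm and grips with 20 to 120 N. Pads are 22 mm wide; open, the fingers measure 114 mm over their backs; the gripper's body (76 mm by 85 mm) begins 54 mm behind the grasp point. The pads swing forward as they close: fully open they stand 13 mm farther back than shut.
Start: joints at [1.075, 0.576, 0.025, 1.437, -0.015, 1.129, -0.057], TCP at [0.27, -0.619, 0.253] pointing down, gripper open.
Joint ranges: [-2.76, 2.76], [-0.34, 2.15], [-1.52, 1.57], [0.19, 2.46], [-1.09, 4.23], [0.17, 1.99], [-2.82, 2.82]. Speed limits (rad/s): [2.22, 2.22, 3.01, 3.01, 3.14, 3.14, 3.14].

INTERFACE

Orientations are given as a unit quaternion [x, y, z, w].
In Python, from station import r gives the robot as it stands.
- The arm moves only by the tool send_rows, never from a script. Its argument "plan" is a list of rows, each an object of numbers: "x", "y", "z": the shift along the tool's x, y, z in mm; "spin": the turn about the tool's z in degrees. A call has 1 to 12 rows; each row shifts and turns the commanded pose from where the row before left it, along the tool's axes as they then stand; what a row does not reach is not made up. A row lasts 1/12 s, in which the tool goes at most 41.7 mm and 7.16 degrees, less where a joint would pass 70% of its speed; a pose out of reach is approached as far as the arm can. A call with a gripper value outside its range is refused whole. "grip" is the opening, from 0 (shut) to 1 (fully open), set as the call begins (left out, the last holds). The fingers move at their own pace and stop on an object; "force" is the grip in N (left out, the last holds). Time passes only in rows, so rows that do not move let the fingers close. It gives the time, the measured TCP pose, the force, the opening and the grip force at its end, in the units of the state.
- r.observe(): the state, without advancing time (a new reading comes with each control period).
- r.snapshot(name): name is "scene" or "top"; returns a dict with "img" (400x640x3 uint8, red, green, blue), "camera_matrix" (3x3 intrinsics, pixels), "distortion" ([k1, k2, p1, p2, k3] as OpenCV has them; the pictures are not rectified), "origin" and "orientation" of the camera in the world. Camera axes: x right, y down, z forward; pixel columns grow to the right and rows downward; lengths in m; the calibration is good to about 2 mm. A picture is of the moment at which its call begins. There is no depth.
- r.close_job(): hands the job in; it is judged then, once.
The state is a dict: "t": time; "q": joint angles; "joint_vel": joint speeds; "tau": joint torques, N m; "tool_pos": TCP position; "tcp_rot": TCP orientation; "wrist_force": force on the tool from outside, world axes, zero at the start; "ft_torque": the same for the moment, N m; "grip_width": finger opening in m; "grasp_force": force on a finger pad.
Only numpy, scipy, OpenCV 4.12 (cv2) and the standard library are available. Lean on these libraries where they do the work, as an engineer would, in place of code of your own. Each camera call takes 0.05 s, during which the arm holds its last target. There are 200 camera calls.

## Working session

There is one attempt and no reset: what is moved stays moved. The work goes in short steps, Python scripts to look and compute and a tool call to move; the robot and the scene stay as the last step left them, time stands still between calls to the robot, and variables do not carry over. Pictures are saved under pics/ and viewed, at most 14 in all, crops included, and the job is handed in when it is done.

Besides the shell and the picture viewer there is one more tool, called after "Request:" by a JSON object that holds its "api" and its "payload", one argument or row to a line. send_rows: Moves the arm, as the interface text tells. Its arguments: {"type":"object","properties":{"plan":{"type":"array"},"grip":{"type":"number"},"force":{"type":"number"}},"required":["plan"]}

```bash
ls; mkdir -p pics; cat > h.py <<'E'
import numpy as np, cv2
from scipy.spatial.transform import Rotation as R
from station import r
def snap(n): return r.snapshot(n)
def save(s,f,box=None,k=1):
    im=s["img"][:,:,::-1]
    if box: im=im[box[1]:box[3],box[0]:box[2]]
    cv2.imwrite("pics/"+f,cv2.resize(im,None,fx=k,fy=k,interpolation=cv2.INTER_CUBIC))
def ray(s,uv):
    p=cv2.undistortPoints(np.array(uv,float).reshape(-1,1,2),np.array(s["camera_matrix"]),np.array(s["distortion"])).reshape(-1,2)
    d=np.c_[p,np.ones(len(p))]
    return R.from_quat(s["orientation"]).apply(d)
def plane(s,uv,z):
    d=ray(s,uv);o=np.array(s["origin"]);return o+d*((z-o[2])/d[:,2])[:,None]
def proj(s,P):
    Rm=R.from_quat(s["orientation"]).inv();c=Rm.apply(np.atleast_2d(P)-np.array(s["origin"]))
    return cv2.projectPoints(c,np.zeros(3),np.zeros(3),np.array(s["camera_matrix"]),np.array(s["distortion"]))[0].reshape(-1,2)
E
python3 - <<'E'
from h import *
o=r.observe();print({k:np.round(v,3) for k,v in o.items()})
for n in("scene","top"):
    s=snap(n);save(s,n+"0.png");np.save(n+"0.npy",s,allow_pickle=True);print(n,type(s["orientation"]),s["orientation"],s["origin"],s["camera_matrix"])
E
```

```text
pics
{'t': np.float64(0.0), 'q': array([ 1.075,  0.577,  0.025,  1.438, -0.015,  1.129, -0.057]), 'joint_vel': array([-0.001, -0.001,  0.001,  0.001,  0.   , -0.001, -0.   ]), 'tau': array([-1.0000e-03, -7.6577e+01,  2.2500e+00, -2.8596e+01,  1.5000e-02,
        1.3000e-02,  0.0000e+00]), 'tool_pos': array([ 0.27 , -0.618,  0.252]), 'tcp_rot': array([ 0.979,  0.204, -0.   , -0.001]), 'wrist_force': array([ 0.07 , -0.297,  0.427]), 'ft_torque': array([ 0.016, -0.043,  0.003]), 'grasp_force': np.float64(0.0), 'grip_width': np.float64(0.085)}
scene <class 'numpy.ndarray'> [ 0.63651935  0.63040401 -0.30855297 -0.31973265] [ 1.87380702 -0.0172972   1.11817678] [[493.0552929    0.         324.26509715]
 [  0.         493.0552929  201.22663367]
 [  0.           0.           1.        ]]
top <class 'numpy.ndarray'> [-0.69720848  0.71334886 -0.05656133  0.04283172] [0.4128406  0.03345811 1.39723557] [[414.50818921   0.         322.99155402]
 [  0.         414.50818921 197.3483858 ]
 [  0.           0.           1.        ]]
```

View pics/scene0.png

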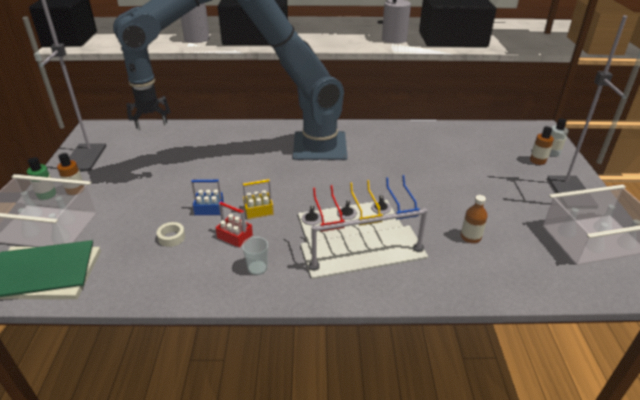

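View pics/top0.png

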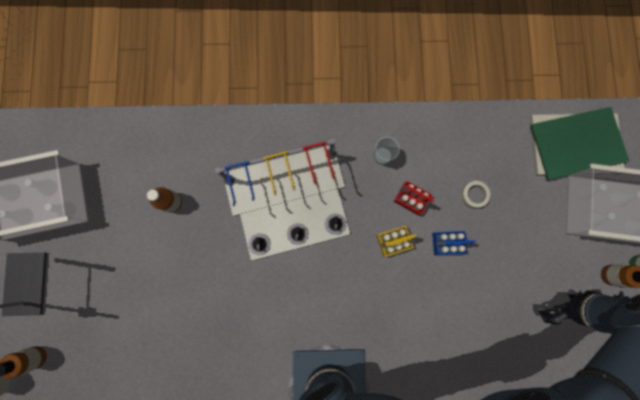

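All three baskets are there. The rack is at px (225-350, 140-258) in the top view, with the knobs at about (260,243), (298,233) and (336,223). The baskets are at (396,240) yellow, (452,243) blue and (414,198) red.

```bash
python3 - <<'E'
from h import *
s=np.load("top0.npy",allow_pickle=True).item()
save(s,"topc.png",(215,135,375,265),5)
c=np.load("scene0.npy",allow_pickle=True).item()
save(c,"scc.png",(180,165,440,275),3)
for n,p in dict(kl=(260,243),km=(298,233),kr=(336,223)).items(): print(n,plane(s,[p],.05).round(3))
im=s["img"]
g=im.astype(int).max(2)
for p in ((260,243),(298,233),(336,223)):
    print(g[p[1]-12:p[1]+13:1,p[0]-13:p[0]+14])
E
```

```text
kl [[0.459 0.212 0.05 ]]
km [[0.488 0.089 0.05 ]]
kr [[ 0.518 -0.035  0.05 ]]
[[182 183 182 183 183 183 183 184 182 183 183 184 184 183 184 185 185 186
  185 185 185 187 187 187 185 186 186]
 [182 182 182 183 182 183 182 183 181 179 177 173 172 173 175 177 180 181
  184 183 185 187 188 187 186 187 186]
 [181 182 180 182 182 182 181 177 172 167 160 156 154 157 159 162 167 170
  174 182 185 187 189 187 188 187 186]
 [182 183 182 182 181 177 170 166 159 152 145 143 143 140 142 142 141 147
  157 169 179 187 188 186 187 187 187]
 [181 182 181 179 173 163 156 150 145 140 135 134 133 134 132 132 133 132
  136 149 162 176 184 187 188 187 186]
 [182 182 181 176 164 150 142 137 130 120 115 115 114 116 116 123 128 128
  127 131 141 159 178 186 188 186 189]
 [181 183 179 169 156 143 136 127 105  86  78  73  72  73  82  96 108 115
  121 126 129 145 167 180 186 188 188]
 [176 179 173 162 148 136 125 106  78  57  40  34  32  35  44  58  72  87
  108 122 126 131 149 171 183 189 187]
 [174 177 165 152 141 129 109  83  57  39  35  28  19  16  17  26  35  59
   91 112 124 123 133 159 179 187 188]
 [173
[... 6755 characters left out ...]
 148 168 169 150 118]
 [173 173 168 156 141 133 127 120 109  92  77  68  68  70  67  67  67  76
   95 115 128 141 156 171 174 159 132]
 [176 174 173 165 150 138 132 127 122 115 107 101 102 102 102  99  94  92
  102 122 147 160 169 175 175 165 139]
 [177 179 176 172 165 154 142 133 128 127 123 122 121 120 120 117 114 112
  119 139 160 171 175 176 175 164 134]
 [176 178 177 175 174 168 156 146 140 132 132 133 133 128 126 126 125 127
  139 154 168 173 173 172 170 158 130]
 [177 177 177 176 177 173 170 164 158 151 149 148 147 145 140 139 140 147
  157 164 169 167 160 156 150 140 117]
 [176 177 178 177 178 176 175 174 173 170 166 166 166 164 161 158 158 160
  158 155 152 144 133 122 118 112 107]]
```

View pics/topc.png

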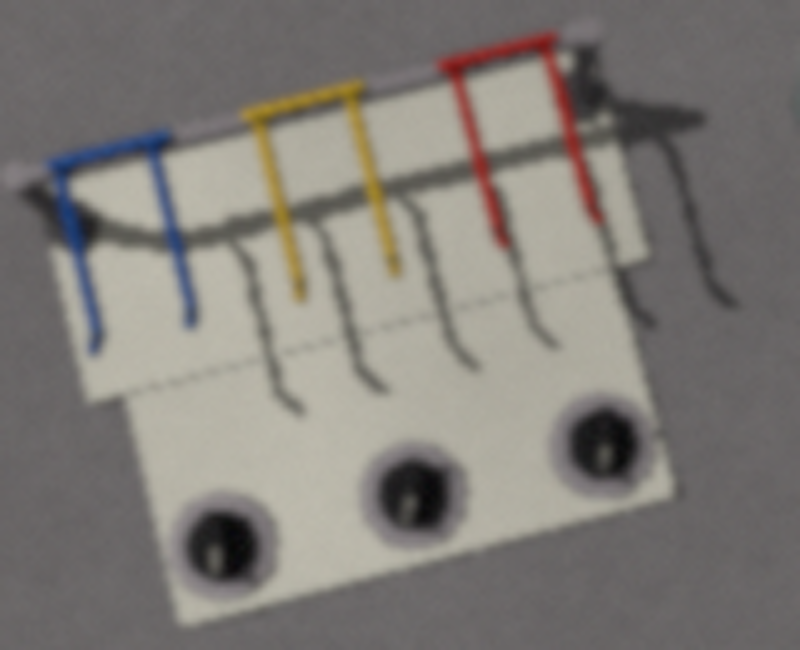

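View pics/scc.png

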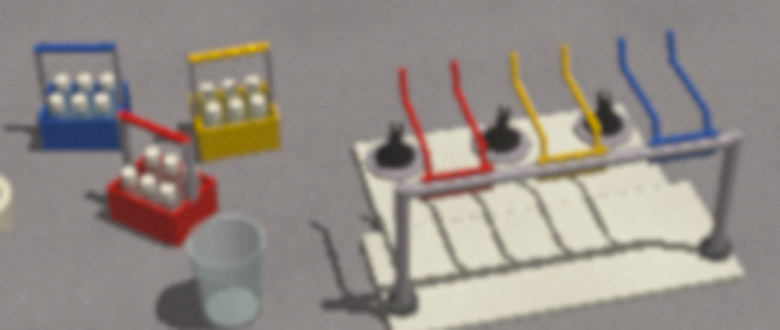

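The crops show front plate corners at about (251.4,260) and (349.4,233.4), step corners at about (232.6,215.4) and (344.6,187), and blurry knob bars that point roughly along the rack's x axis. The hook tips are clear too. Next I compute the rack pose and the basket bars.

```bash
cat >> h.py <<'E'
def rackfit(A,B):  # 2D rigid fit rack coords A -> world B
    a=A-A.mean(0);b=B-B.mean(0);th=np.arctan2((a[:,0]*b[:,1]-a[:,1]*b[:,0]).sum(),(a*b).sum())
    c,s_=np.cos(th),np.sin(th);M=np.array([[c,-s_],[s_,c]]);return th,B.mean(0)-M@A.mean(0),M
HUE=dict(blue=(100,125),yellow=(18,32),red=(0,6))
def cmask(im,c):
    h=cv2.cvtColor(im,cv2.COLOR_RGB2HSV);lo,hi=HUE[c]
    m=(h[:,:,0]>=lo)&(h[:,:,0]<=hi)&(h[:,:,1]>130)&(h[:,:,2]>70)
    if c=="red": m|=(h[:,:,0]>172)&(h[:,:,1]>130)&(h[:,:,2]>70)
    return m.astype(np.uint8)
E
python3 - <<'E'
from h import *
s=np.load("top0.npy",allow_pickle=True).item();c=np.load("scene0.npy",allow_pickle=True).item()
px=[(251.4,260),(349.4,233.4),(232.6,215.4),(344.6,187.2)]
B=plane(s,px,.012)[:,:2]
B2=plane(s,[(215+x/5,135+y/5) for x,y in [(95,350),(190,325),(299,299),(394,274),(503,245),(598,219)]],.222)[:,:2]
A2=np.array([(-.12,y) for y in (.148,.092,.028,-.028,-.092,-.148)])
K=plane(s,[(260,243),(298,233),(336,223)],.04)[:,:2];AK=np.array([(-.235,y) for y in(.13,0,-.13)])
for A,b in((np.array([(-.28,.17),(-.28,-.17)]),B[:2]),(A2,B2),(AK,K),(np.r_[A2,AK],np.r_[B2,K])):
    th,t,M=rackfit(A,b);print(np.degrees(th).round(2),t.round(4),((A@M.T+t-b)*1000).round(1).tolist())
print(B.round(4))
for n in HUE:
  for q,im in(("top",s),("scene",c)):
    N,l,st,ce=cv2.connectedComponentsWithStats(cmask(im["img"],n),connectivity=8)
    for i in range(1,N):
      if st[i,4]>8: print(n,q,st[i].tolist(),ce[i].round(1))
save(s,"bask.png",(370,175,490,265),6)
E
```

```text
13.77 [0.7173 0.1486] [[-0.5, 2.1], [0.5, -2.1]]
13.53 [0.7135 0.1466] [[-0.3, 0.2], [-0.4, -0.4], [0.9, -0.5], [0.7, -0.4], [0.1, 0.2], [-0.9, 0.9]]
13.43 [0.7177 0.1433] [[-0.5, 2.3], [0.1, -0.4], [0.4, -1.8]]
13.92 [0.7146 0.1467] [[0.0, -0.8], [0.3, -1.3], [2.0, -1.2], [2.2, -1.1], [2.0, -0.4], [1.4, 0.4], [-4.3, 3.5], [-2.5, 1.0], [-1.1, -0.1]]
[[ 0.4054  0.245 ]
 [ 0.4853 -0.0811]
 [ 0.5543  0.3076]
 [ 0.6419 -0.07  ]]
blue top [226, 162, 22, 10, 48] [236.3 165.1]
blue top [227, 174, 5, 11, 30] [228.7 179.1]
blue top [433, 233, 34, 22, 159] [442.1 246.7]
blue top [444, 238, 31, 8, 147] [458.3 242. ]
blue scene [193, 180, 24, 2, 47] [204.3 180.5]
blue scene [193, 201, 26, 13, 235] [205.6 208.6]
blue scene [398, 210, 9, 3, 14] [400.9 211.1]
yellow top [264, 152, 29, 33, 111] [279.8 160.9]
yellow top [269, 169, 6, 22, 31] [271.3 179. ]
yellow top [377, 226, 38, 31, 425] [395.6 241.3]
yellow scene [243, 179, 26, 7, 75] [255.8 182.1]
yellow scene [350, 181, 32, 39, 196] [367.1 202.8]
yellow scene [252, 195, 3, 4, 9] [252.9 196.6]
yellow scene [244, 200, 29, 19, 330] [258.6 210.1]
red top [303, 142, 32, 37, 125] [321.1 153.3]
red top [310, 165, 6, 18, 29] [312.2 172.4]
red top [395, 182, 39, 33, 457] [413.6 198.2]
red scene [313, 186, 31, 39, 162] [328.8 208.6]
red scene [220, 202, 24, 11, 70] [231.5 207.3]
red scene [216, 223, 36, 24, 413] [233.8 235.2]
```

View pics/bask.png

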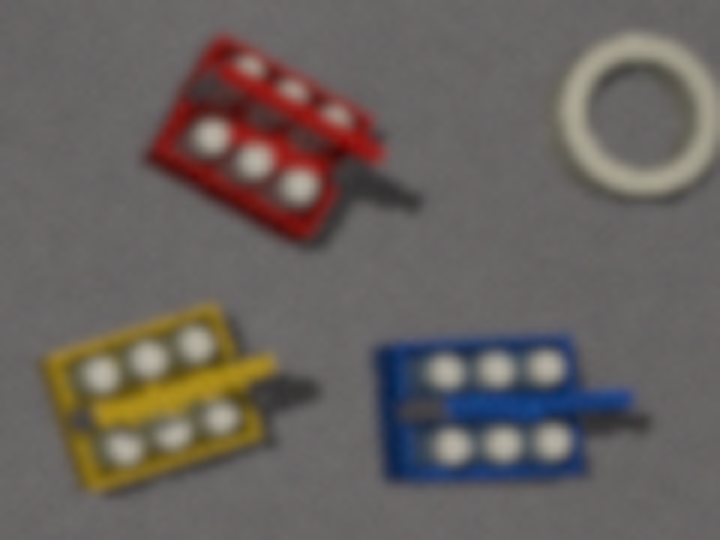

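The rack yaw is about 13.5° and its origin about (0.716, 0.1455). The crop shows the basket bars: yellow (385.8,243.7)-(415.8,235.8), blue (444,243)-(475,242), red (406,186)-(434,200). The knobs come first.

```bash
cat >> h.py <<'E'
YAW=np.radians(13.55);O=np.array([.716,.1455]);RM=np.array([[np.cos(YAW),-np.sin(YAW)],[np.sin(YAW),np.cos(YAW)]])
def rk(x,y): return O+RM@np.array([x,y])
def go(P,ydeg):
    """tool-frame shift (mm) from the present pose and then spin (deg) to TCP P with tool y at ydeg (nearest half turn shown too)"""
    o=r.observe();M=R.from_quat(o["tcp_rot"]);d=M.inv().apply(np.array(P)-o["tool_pos"])*1000
    y=M.apply([0,1,0]);a=np.degrees(np.arctan2(y[1],y[0]))
    print("t",round(float(o["t"]),1),"pos",o["tool_pos"].round(4),"y at",a.round(1),"z",M.apply([0,0,1]).round(3),"shift",d.round(1),"spin(cw+)",round((a-ydeg+180)%360-180,1),"q7",o["q"][6].round(2))
E
python3 - <<'E'
from h import *
for n,y in (("l",.13),("m",0),("r",-.13)): print(n,rk(-.235,y).round(4))
p=rk(-.235,0);go([*p,.30],80)
c=np.load("scene0.npy",allow_pickle=True).item()
g=c["img"].max(2).astype(int)
for y in(.13,0,-.13):
    p=rk(-.235,y);b=proj(c,[[*p,.05]])[0].round().astype(int);print(b,proj(c,[[*p,.056],[*p,.026]]).round(1).tolist());print(g[b[1]-7:b[1]+9,b[0]-10:b[0]+11])
E
```

```text
l [0.4571 0.2168]
m [0.4875 0.0904]
r [ 0.518  -0.0359]
t 0.1 pos [ 0.27   -0.6182  0.2525] y at -66.4 z [-0.001  0.001 -1.   ] shift [ 483.  -562.4  -46.7] spin(cw+) -146.4 q7 -0.06
[380 199] [[380.4, 197.9], [379.8, 204.5]]
[[185 182 161 143 141 139 143 143 144 143 142 140 140 142 141 143 143 142
  130 125 136]
 [177 190 175 153 142 141 142 143 143 140 139 140 142 142 144 146 145 144
  137 127 126]
 [165 190 189 167 147 143 141 143 137 134 130 133 136 140 144 146 145 144
  141 129 123]
 [150 177 194 184 157 142 140 140 131 118 114 120 123 131 141 144 144 144
  142 137 126]
 [143 163 187 193 169 147 141 136 122  99  96 111 110 120 136 143 144 143
  143 140 134]
 [138 146 174 193 181 156 142 137 119  87  81  95 101 112 131 142 142 140
  141 142 141]
 [138 139 156 184 190 169 150 139 119  81  60  69  79 101 132 146 147 143
  141 140 140]
 [139 139 146 170 188 182 158 142 120  79  51  50  63  93 133 160 168 159
  148 142 142]
 [143 145 147 158 181 187 173 151 123  79  45  45  57  87 139 180 190 180
  157 145 143]
 [158 166 166 163 172 188 184 162 121  73  46  45  50  79 129 177 198 194
[... 2786 characters left out ...]
7 152 160 163 165 156 133  93  60  47  52  86 135 176 196 197
  187 177 190]
 [182 178 176 180 182 178 168 151 123  84  51  47  48  70 109 148 175 189
  189 179 185]
 [213 211 206 199 185 167 138 110  82  61  47  44  44  54  70  97 126 154
  173 172 174]
 [223 221 208 189 166 134  96  63  49  43  42  44  44  44  48  57  78 112
  147 158 164]
 [217 215 194 167 139 102  62  40  39  39  38  44  42  43  46  46  58  87
  126 147 153]
 [209 205 178 153 123  84  48  40  41  41  41  42  43  47  46  47  51  77
  116 146 153]
 [196 193 168 146 120  78  46  38  41  39  44  42  39  44  46  47  52  78
  121 149 152]
 [171 172 160 148 127  87  51  43  42  42  40  41  44  44  46  51  64  95
  133 155 154]]
```

Request:
{"api": "send_rows", "payload": {
  "plan": [
    {"z":-40},
    {"x":25,"y":-29},
    {"x":25,"y":-29},
    {"x":25,"y":-29},
    {"x":25,"y":-29},
    {"x":25,"y":-29},
    {"x":25,"y":-29},
    {"x":25,"y":-29},
    {"x":25,"y":-29},
    {"x":25,"y":-29},
    {"x":25,"y":-29},
    {"x":25,"y":-29}
  ],
  "grip": 1,
  "force": 40
}}

```text
$.plan[0]: bad value
```

Request:
{"api": "send_rows", "payload": {
  "plan": [
    {"x":25,"y":-29},
    {"x":25,"y":-29},
    {"x":25,"y":-29},
    {"x":25,"y":-29},
    {"x":25,"y":-29},
    {"x":25,"y":-29},
    {"x":25,"y":-29},
    {"x":25,"y":-29},
    {"spin":-7},
    {"spin":-7},
    {"spin":-7},
    {"spin":-7}
  ]
}}

```text
$.plan[0]: bad value
```

Request:
{"api": "send_rows", "payload": {
  "plan": [
    {"spin":-7},
    {"spin":-7},
    {"spin":-7},
    {"spin":-7},
    {"spin":-7},
    {"spin":-7},
    {"spin":-7},
    {"spin":-7},
    {"spin":-7},
    {"spin":-7},
    {"spin":-7},
    {"spin":-7}
  ]
}}

```text
$.plan[0]: bad value
```

Request:
{"api": "send_rows", "payload": {
  "plan": [
    {"spin":-7},
    {"spin":-7},
    {"spin":-7},
    {"spin":-7},
    {"spin":-6},
    {"spin":-6},
    {},
    {}
  ]
}}

```text
$.plan[0]: bad value
```

```bash
python3 -c "
from h import *
go([*rk(-.235,0),.054],86)"
```

```text
t 0.1 pos [ 0.27   -0.6182  0.2525] y at -66.4 z [-0.001  0.001 -1.   ] shift [ 483.  -562.1  199.3] spin(cw+) -152.4 q7 -0.06
```

Request:
{"api": "send_rows", "payload": {
  "plan": [
    {"x":0,"y":0,"z":-40,"spin":0},
    {"x":25,"y":-29,"z":0,"spin":0},
    {"x":25,"y":-29,"z":0,"spin":0},
    {"x":25,"y":-29,"z":0,"spin":0},
    {"x":25,"y":-29,"z":0,"spin":0},
    {"x":25,"y":-29,"z":0,"spin":0},
    {"x":25,"y":-29,"z":0,"spin":0},
    {"x":25,"y":-29,"z":0,"spin":0},
    {"x":25,"y":-29,"z":0,"spin":0},
    {"x":25,"y":-29,"z":0,"spin":0},
    {"x":25,"y":-29,"z":0,"spin":0},
    {"x":25,"y":-29,"z":0,"spin":0}
  ],
  "grip": 1,
  "force": 40
}}

```text
t: 1.1
tool_pos: [0.3945, -0.2143, 0.2933]
tcp_rot: [0.979, 0.204, -0.0, 0.0]
wrist_force: [0.8, -0.3, -0.3]
grip_width: 0.0856
grasp_force: 0.0
```

Request:
{"api": "send_rows", "payload": {
  "plan": [
    {"x":25,"y":-29,"z":0,"spin":0},
    {"x":25,"y":-29,"z":0,"spin":0},
    {"x":25,"y":-29,"z":0,"spin":0},
    {"x":25,"y":-29,"z":0,"spin":0},
    {"x":25,"y":-29,"z":0,"spin":0},
    {"x":25,"y":-29,"z":0,"spin":0},
    {"x":25,"y":-29,"z":0,"spin":0},
    {"x":25,"y":-29,"z":0,"spin":0},
    {"x":0,"y":0,"z":0,"spin":-7},
    {"x":0,"y":0,"z":0,"spin":-7},
    {"x":0,"y":0,"z":0,"spin":-7},
    {"x":0,"y":0,"z":0,"spin":-7}
  ]
}}

```text
t: 2.1
tool_pos: [0.4847, 0.0768, 0.2929]
tcp_rot: [0.899, 0.438, -0.0, -0.0]
wrist_force: [-0.3, -0.4, -0.0]
grip_width: 0.0854
grasp_force: 0.0
```

Request:
{"api": "send_rows", "payload": {
  "plan": [
    {"x":0,"y":0,"z":0,"spin":-7},
    {"x":0,"y":0,"z":0,"spin":-7},
    {"x":0,"y":0,"z":0,"spin":-7},
    {"x":0,"y":0,"z":0,"spin":-7},
    {"x":0,"y":0,"z":0,"spin":-7},
    {"x":0,"y":0,"z":0,"spin":-7},
    {"x":0,"y":0,"z":0,"spin":-7},
    {"x":0,"y":0,"z":0,"spin":-7},
    {"x":0,"y":0,"z":0,"spin":-7},
    {"x":0,"y":0,"z":0,"spin":-7},
    {"x":0,"y":0,"z":0,"spin":-7},
    {"x":0,"y":0,"z":0,"spin":-7}
  ]
}}

```text
t: 3.1
tool_pos: [0.4847, 0.0763, 0.2931]
tcp_rot: [0.375, 0.927, -0.0, -0.0]
wrist_force: [0.8, 0.1, -0.5]
grip_width: 0.0856
grasp_force: 0.0
```

Request:
{"api": "send_rows", "payload": {
  "plan": [
    {"x":0,"y":0,"z":0,"spin":-7},
    {"x":0,"y":0,"z":0,"spin":-7},
    {"x":0,"y":0,"z":0,"spin":-7},
    {"x":0,"y":0,"z":0,"spin":-7},
    {"x":0,"y":0,"z":0,"spin":-6},
    {"x":0,"y":0,"z":0,"spin":-6},
    {"x":0,"y":0,"z":0,"spin":0},
    {"x":0,"y":0,"z":0,"spin":0}
  ]
}}

```text
t: 3.77
tool_pos: [0.4848, 0.0763, 0.293]
tcp_rot: [0.04, 0.999, 0.0, -0.0]
wrist_force: [0.1, 0.7, -0.4]
grip_width: 0.0852
grasp_force: 0.0
```

```bash
python3 -c "
from h import *
go([*rk(-.235,0),.054],86)"
```

```text
t 3.8 pos [0.4848 0.0763 0.293 ] y at 85.4 z [-0.001  0.    -1.   ] shift [ -1.7  14.3 239. ] spin(cw+) -0.6 q7 0.9
```

Request:
{"api": "send_rows", "payload": {
  "plan": [
    {"x":-2,"y":14,"z":35,"spin":0},
    {"x":0,"y":0,"z":35,"spin":0},
    {"x":0,"y":0,"z":35,"spin":0},
    {"x":0,"y":0,"z":35,"spin":0},
    {"x":0,"y":0,"z":35,"spin":0},
    {"x":0,"y":0,"z":25,"spin":0},
    {"x":0,"y":0,"z":20,"spin":0},
    {"x":0,"y":0,"z":19,"spin":0},
    {"x":0,"y":0,"z":10,"spin":0},
    {"x":0,"y":0,"z":0,"spin":0}
  ]
}}

```text
t: 4.6
tool_pos: [0.4871, 0.0901, 0.0426]
tcp_rot: [0.039, 0.999, -0.001, -0.001]
wrist_force: [0.0, -0.8, 0.1]
grip_width: 0.0856
grasp_force: 0.0
```

Request:
{"api": "send_rows", "payload": {
  "plan": [
    {"x":0,"y":0,"z":0,"spin":0},
    {"x":0,"y":0,"z":0,"spin":0},
    {"x":0,"y":0,"z":0,"spin":0},
    {"x":0,"y":0,"z":0,"spin":0},
    {"x":0,"y":0,"z":0,"spin":0},
    {"x":0,"y":0,"z":0,"spin":0},
    {"x":0,"y":0,"z":0,"spin":0},
    {"x":0,"y":0,"z":0,"spin":0},
    {"x":0,"y":0,"z":0,"spin":0},
    {"x":0,"y":0,"z":0,"spin":0},
    {"x":0,"y":0,"z":0,"spin":0},
    {"x":0,"y":0,"z":0,"spin":0}
  ],
  "grip": 0,
  "force": 40
}}

```text
t: 5.6
tool_pos: [0.4913, 0.0931, 0.0481]
tcp_rot: [0.038, 0.999, 0.002, 0.004]
wrist_force: [-2.4, 3.1, 36.7]
grip_width: 0.0135
grasp_force: 59.5
```

```bash
python3 -c "
from h import *
go([*rk(-.235,0),.054],-36);o=r.observe();print(o['wrist_force'],o['ft_torque'],o['grip_width'],o['grasp_force'])"
```

```text
t 5.6 pos [0.4913 0.0931 0.0481] y at 85.7 z [ 0.009  0.004 -1.   ] shift [ 3.5 -3.  -5.9] spin(cw+) 121.7 q7 0.5
[-2.36127928  3.05547428 36.72101525] [0.65386019 0.44237713 0.04125476] 0.013536998444027943 59.50710261706263
```

Request:
{"api": "send_rows", "payload": {
  "plan": [
    {"x":0,"y":0,"z":-8,"spin":0},
    {"x":0,"y":0,"z":-4,"spin":0},
    {"x":0,"y":0,"z":0,"spin":0},
    {"x":0,"y":0,"z":0,"spin":0}
  ],
  "grip": 0.5
}}

```text
t: 5.93
tool_pos: [0.4881, 0.0899, 0.0565]
tcp_rot: [0.039, 0.999, -0.0, 0.0]
wrist_force: [-0.6, -0.1, -0.3]
grip_width: 0.0429
grasp_force: 0.0
```

Request:
{"api": "send_rows", "payload": {
  "plan": [
    {"x":0,"y":0,"z":0,"spin":0},
    {"x":0,"y":0,"z":0,"spin":0},
    {"x":0,"y":0,"z":0,"spin":0},
    {"x":0,"y":0,"z":0,"spin":0},
    {"x":0,"y":0,"z":0,"spin":0},
    {"x":0,"y":0,"z":0,"spin":0},
    {"x":0,"y":0,"z":0,"spin":0},
    {"x":0,"y":0,"z":0,"spin":0}
  ],
  "grip": 0
}}

```text
t: 6.6
tool_pos: [0.488, 0.0932, 0.0563]
tcp_rot: [0.037, 0.999, 0.002, 0.0]
wrist_force: [-1.3, 9.7, 2.8]
grip_width: 0.0132
grasp_force: 44.8
```

```bash
python3 -c "
from h import *
go([*rk(-.235,0),.054],-36);o=r.observe();print(o['wrist_force'],o['ft_torque'],o['grip_width'],o['grasp_force'])"
```

```text
t 6.6 pos [0.488  0.0932 0.0563] y at 85.7 z [ 0.001  0.004 -1.   ] shift [ 0.3 -2.8  2.3] spin(cw+) 121.7 q7 0.52
[-1.28184719  9.74865206  2.80736073] [ 1.69391109  0.35863013 -0.06790543] 0.013222057660772684 44.81431603431702
```

Request:
{"api": "send_rows", "payload": {
  "plan": [
    {"x":0,"y":4,"z":0,"spin":0},
    {"x":0,"y":0,"z":0,"spin":0},
    {"x":0,"y":0,"z":0,"spin":6},
    {"x":0,"y":0,"z":0,"spin":6},
    {"x":0,"y":0,"z":0,"spin":6},
    {"x":0,"y":0,"z":0,"spin":6},
    {"x":0,"y":0,"z":0,"spin":6},
    {"x":0,"y":0,"z":0,"spin":6},
    {"x":0,"y":0,"z":0,"spin":6},
    {"x":0,"y":0,"z":0,"spin":6},
    {"x":0,"y":0,"z":0,"spin":6},
    {"x":0,"y":0,"z":0,"spin":6}
  ]
}}

```text
t: 7.6
tool_pos: [0.4889, 0.095, 0.0563]
tcp_rot: [0.535, 0.845, 0.001, 0.0]
wrist_force: [1.1, 2.6, 1.3]
grip_width: 0.0132
grasp_force: 44.8
```

```bash
python3 -c "
from h import *
go([*rk(-.235,0),.054],-36);o=r.observe();print(o['wrist_force'],o['ft_torque'],o['grip_width'],o['grasp_force'])"
```

```text
t 7.6 pos [0.4889 0.095  0.0563] y at 25.3 z [ 0.001  0.001 -1.   ] shift [-3.6 -3.2  2.3] spin(cw+) 61.3 q7 -0.25
[1.05844761 2.57506962 1.30886665] [ 0.37593109 -0.11581343  0.03220413] 0.01316980046485927 44.80354964733124
```

Request:
{"api": "send_rows", "payload": {
  "plan": [
    {"x":0,"y":0,"z":0,"spin":6},
    {"x":0,"y":0,"z":0,"spin":6},
    {"x":0,"y":0,"z":0,"spin":6},
    {"x":0,"y":0,"z":0,"spin":6},
    {"x":0,"y":0,"z":0,"spin":6},
    {"x":0,"y":0,"z":0,"spin":6},
    {"x":0,"y":0,"z":0,"spin":6},
    {"x":0,"y":0,"z":0,"spin":6},
    {"x":0,"y":0,"z":0,"spin":6},
    {"x":0,"y":0,"z":0,"spin":5},
    {"x":0,"y":0,"z":0,"spin":3},
    {"x":0,"y":0,"z":0,"spin":0}
  ]
}}

```text
t: 8.6
tool_pos: [0.4909, 0.0954, 0.0564]
tcp_rot: [0.893, 0.45, 0.002, 0.001]
wrist_force: [6.5, 1.6, -2.3]
grip_width: 0.013
grasp_force: 53.6
```

```bash
python3 -c "
from h import *
go([*rk(-.235,0),.054],-36);o=r.observe();print(o['wrist_force'],o['ft_torque'],o['grip_width'],o['grasp_force'])"
```

```text
t 8.6 pos [0.4909 0.0954 0.0564] y at -36.5 z [ 0.005  0.001 -1.   ] shift [-6.   0.2  2.3] spin(cw+) -0.5 q7 -0.97
[ 6.48938227  1.59231238 -2.29668079] [ 0.4314579  -1.6300432   0.69790101] 0.013035698397710979 53.60106364649255
```

Request:
{"api": "send_rows", "payload": {
  "plan": [
    {"x":0,"y":0,"z":0,"spin":0},
    {"x":0,"y":0,"z":0,"spin":0},
    {"x":0,"y":0,"z":0,"spin":0},
    {"x":0,"y":0,"z":0,"spin":0},
    {"x":0,"y":0,"z":-30,"spin":0},
    {"x":0,"y":0,"z":-30,"spin":0},
    {"x":0,"y":0,"z":0,"spin":-6},
    {"x":0,"y":0,"z":0,"spin":-7},
    {"x":0,"y":0,"z":0,"spin":-7},
    {"x":0,"y":0,"z":0,"spin":-7},
    {"x":0,"y":0,"z":0,"spin":-7},
    {"x":0,"y":0,"z":0,"spin":-7}
  ],
  "grip": 1
}}

```text
t: 9.6
tool_pos: [0.488, 0.0941, 0.1163]
tcp_rot: [0.676, 0.737, -0.0, -0.0]
wrist_force: [-0.3, 0.5, 0.5]
grip_width: 0.0851
grasp_force: 0.0
```

Request:
{"api": "send_rows", "payload": {
  "plan": [
    {"x":0,"y":0,"z":0,"spin":-7},
    {"x":0,"y":0,"z":0,"spin":-7},
    {"x":0,"y":0,"z":0,"spin":-7},
    {"x":0,"y":0,"z":0,"spin":-7},
    {"x":0,"y":0,"z":0,"spin":-7},
    {"x":0,"y":0,"z":0,"spin":-7},
    {"x":0,"y":0,"z":0,"spin":-7},
    {"x":0,"y":0,"z":0,"spin":-7},
    {"x":0,"y":0,"z":0,"spin":-7},
    {"x":0,"y":0,"z":0,"spin":-7},
    {"x":0,"y":0,"z":0,"spin":-5},
    {"x":0,"y":0,"z":0,"spin":0}
  ]
}}

```text
t: 10.6
tool_pos: [0.488, 0.0938, 0.1161]
tcp_rot: [0.089, 0.996, -0.0, -0.0]
wrist_force: [0.8, 0.2, 0.5]
grip_width: 0.0856
grasp_force: 0.0
```

```bash
sed -i 's/O=np.array(\[.716,.1455\])/O=np.array([.7188,.1500])/' h.py; python3 -c "
from h import *
go([*rk(-.235,.13),.055],80.6);o=r.observe();print(o['wrist_force'],rk(-.235,0),rk(-.235,.13))
s=snap('top');save(s,'t2.png',(200,190,360,265),5)"
```

```text
t 10.6 pos [0.488  0.0938 0.1161] y at 79.8 z [-0.001 -0.    -1.   ] shift [ 50.2 120.5  61.1] spin(cw+) -0.8 q7 0.58
[0.84755014 0.18136175 0.47571158] [0.49034103 0.09494095] [0.45988283 0.22132251]
```

View pics/t2.png

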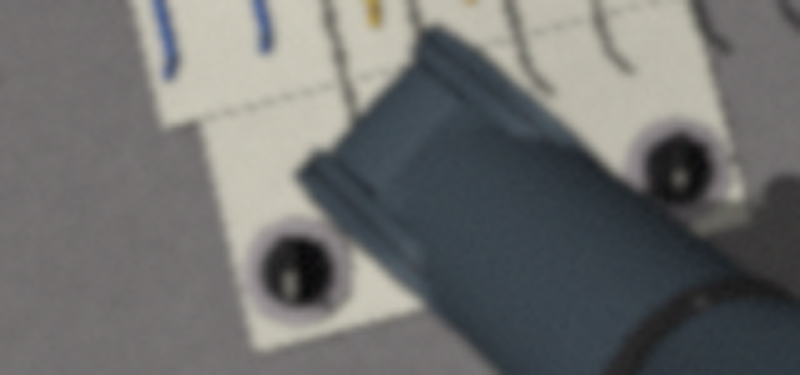

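The arm hides the middle knob here, but the torque at the stop showed it is tight. The outer knobs are unmoved. On to the left one.

Request:
{"api": "send_rows", "payload": {
  "plan": [
    {"x":15,"y":37,"z":0,"spin":0},
    {"x":15,"y":37,"z":0,"spin":0},
    {"x":15,"y":37,"z":0,"spin":0},
    {"x":5,"y":9,"z":0,"spin":0},
    {"x":0,"y":0,"z":20,"spin":0},
    {"x":0,"y":0,"z":20,"spin":0},
    {"x":0,"y":0,"z":20,"spin":0},
    {"x":0,"y":0,"z":0,"spin":0}
  ]
}}

```text
t: 11.32
tool_pos: [0.4592, 0.2204, 0.0536]
tcp_rot: [0.092, 0.996, -0.001, -0.002]
wrist_force: [-0.5, -1.1, -0.4]
grip_width: 0.0857
grasp_force: 0.0
```

Request:
{"api": "send_rows", "payload": {
  "plan": [
    {"x":0,"y":0,"z":0,"spin":0},
    {"x":0,"y":0,"z":0,"spin":0},
    {"x":0,"y":0,"z":0,"spin":0},
    {"x":0,"y":0,"z":0,"spin":0},
    {"x":0,"y":0,"z":0,"spin":0},
    {"x":0,"y":0,"z":0,"spin":0},
    {"x":0,"y":0,"z":0,"spin":0},
    {"x":0,"y":0,"z":0,"spin":0},
    {"x":0,"y":0,"z":0,"spin":0},
    {"x":0,"y":0,"z":0,"spin":0},
    {"x":0,"y":0,"z":0,"spin":0},
    {"x":0,"y":0,"z":0,"spin":0}
  ],
  "grip": 0
}}

```text
t: 12.32
tool_pos: [0.4605, 0.2198, 0.0568]
tcp_rot: [0.091, 0.996, -0.001, -0.0]
wrist_force: [-2.5, -4.8, 8.4]
grip_width: 0.013
grasp_force: 43.3
```

```bash
python3 -c "
from h import *
go([*rk(-.235,.13),.055],-36);o=r.observe();print(o['wrist_force'],o['ft_torque'],o['grip_width'],o['grasp_force'])"
```

```text
t 12.3 pos [0.4605 0.2198 0.0568] y at 79.5 z [-0.    -0.002 -1.   ] shift [0.9 1.4 1.8] spin(cw+) 115.5 q7 0.25
[-2.53906369 -4.76931104  8.4311398 ] [-1.064249    0.45206512  0.01917751] 0.013022323653290023 43.329631090164185
```

Request:
{"api": "send_rows", "payload": {
  "plan": [
    {"x":0,"y":-2,"z":-1,"spin":0},
    {"x":0,"y":0,"z":0,"spin":6},
    {"x":0,"y":0,"z":0,"spin":6},
    {"x":0,"y":0,"z":0,"spin":6},
    {"x":0,"y":0,"z":0,"spin":6},
    {"x":0,"y":0,"z":0,"spin":6},
    {"x":0,"y":0,"z":0,"spin":6},
    {"x":0,"y":0,"z":0,"spin":6},
    {"x":0,"y":0,"z":0,"spin":6},
    {"x":0,"y":0,"z":0,"spin":6},
    {"x":0,"y":0,"z":0,"spin":6}
  ]
}}

```text
t: 13.23
tool_pos: [0.4599, 0.219, 0.0569]
tcp_rot: [0.579, 0.816, -0.001, -0.0]
wrist_force: [-0.5, -0.2, -9.0]
grip_width: 0.0129
grasp_force: 42.5
```

Request:
{"api": "send_rows", "payload": {
  "plan": [
    {"x":0,"y":0,"z":0,"spin":6},
    {"x":0,"y":0,"z":0,"spin":6},
    {"x":0,"y":0,"z":0,"spin":6},
    {"x":0,"y":0,"z":0,"spin":6},
    {"x":0,"y":0,"z":0,"spin":6},
    {"x":0,"y":0,"z":0,"spin":6},
    {"x":0,"y":0,"z":0,"spin":6},
    {"x":0,"y":0,"z":0,"spin":6},
    {"x":0,"y":0,"z":0,"spin":5},
    {"x":0,"y":0,"z":0,"spin":4},
    {"x":0,"y":0,"z":0,"spin":0}
  ]
}}

```text
t: 14.15
tool_pos: [0.4591, 0.2192, 0.0569]
tcp_rot: [0.896, 0.443, -0.001, 0.0]
wrist_force: [-3.5, -1.4, -5.2]
grip_width: 0.0136
grasp_force: 59.7
```

```bash
python3 -c "
from h import *
go([*rk(-.235,.13),.055],-36);o=r.observe();print(o['wrist_force'],o['ft_torque'],o['grip_width'],o['grasp_force'])"
```

```text
t 14.2 pos [0.4591 0.2192 0.0569] y at -37.4 z [-0.002 -0.001 -1.   ] shift [ 2.2 -0.7  1.9] spin(cw+) -1.4 q7 -1.15
[-3.48724774 -1.35499747 -5.23063033] [-0.28238092  0.59246374  1.43924515] 0.013592235904651074 59.65964319650084
```

Request:
{"api": "send_rows", "payload": {
  "plan": [
    {"x":0,"y":0,"z":0,"spin":0},
    {"x":0,"y":0,"z":0,"spin":0},
    {"x":0,"y":0,"z":0,"spin":0},
    {"x":0,"y":0,"z":0,"spin":0},
    {"x":0,"y":0,"z":-30,"spin":0},
    {"x":0,"y":0,"z":-30,"spin":0},
    {"x":0,"y":0,"z":0,"spin":-6},
    {"x":0,"y":0,"z":0,"spin":-7},
    {"x":0,"y":0,"z":0,"spin":-7},
    {"x":0,"y":0,"z":0,"spin":-7},
    {"x":0,"y":0,"z":0,"spin":-7},
    {"x":0,"y":0,"z":0,"spin":-7}
  ],
  "grip": 1
}}

```text
t: 15.15
tool_pos: [0.4608, 0.2193, 0.1176]
tcp_rot: [0.682, 0.731, 0.0, 0.0]
wrist_force: [0.2, -0.0, -0.2]
grip_width: 0.085
grasp_force: 0.0
```

Request:
{"api": "send_rows", "payload": {
  "plan": [
    {"x":0,"y":0,"z":0,"spin":-7},
    {"x":0,"y":0,"z":0,"spin":-7},
    {"x":0,"y":0,"z":0,"spin":-7},
    {"x":0,"y":0,"z":0,"spin":-7},
    {"x":0,"y":0,"z":0,"spin":-7},
    {"x":0,"y":0,"z":0,"spin":-7},
    {"x":0,"y":0,"z":0,"spin":-7},
    {"x":0,"y":0,"z":0,"spin":-7},
    {"x":0,"y":0,"z":0,"spin":-7},
    {"x":0,"y":0,"z":0,"spin":-7},
    {"x":0,"y":0,"z":0,"spin":-7},
    {"x":0,"y":0,"z":0,"spin":-7}
  ]
}}

```text
t: 16.15
tool_pos: [0.4608, 0.2192, 0.1176]
tcp_rot: [0.018, 1.0, 0.0, 0.0]
wrist_force: [1.1, -1.3, -0.7]
grip_width: 0.0853
grasp_force: 0.0
```

```bash
python3 -c "
from h import *
go([*rk(-.235,-.13),.055],91)"
```

```text
t 16.1 pos [0.4608 0.2192 0.1176] y at 87.9 z [ 0.001  0.    -1.   ] shift [ -69.  -248.3   62.6] spin(cw+) -3.1 q7 0.5
```

Request:
{"api": "send_rows", "payload": {
  "plan": [
    {"x":-10,"y":-36,"z":0,"spin":0},
    {"x":-10,"y":-36,"z":0,"spin":0},
    {"x":-10,"y":-36,"z":0,"spin":0},
    {"x":-10,"y":-36,"z":0,"spin":0},
    {"x":-10,"y":-36,"z":0,"spin":0},
    {"x":-10,"y":-36,"z":0,"spin":0},
    {"x":-9,"y":-33,"z":0,"spin":0},
    {"x":0,"y":0,"z":20,"spin":-3},
    {"x":0,"y":0,"z":20,"spin":0},
    {"x":0,"y":0,"z":21,"spin":0},
    {"x":0,"y":0,"z":0,"spin":0}
  ]
}}

```text
t: 17.07
tool_pos: [0.5174, -0.0332, 0.0537]
tcp_rot: [-0.005, 1.0, 0.0, -0.002]
wrist_force: [0.0, 0.5, -0.5]
grip_width: 0.0854
grasp_force: 0.0
```

Request:
{"api": "send_rows", "payload": {
  "plan": [
    {"x":0,"y":0,"z":0,"spin":0},
    {"x":0,"y":0,"z":0,"spin":0},
    {"x":0,"y":0,"z":0,"spin":0},
    {"x":0,"y":0,"z":0,"spin":0},
    {"x":0,"y":0,"z":0,"spin":0},
    {"x":0,"y":0,"z":0,"spin":0},
    {"x":0,"y":0,"z":0,"spin":0},
    {"x":0,"y":0,"z":0,"spin":0},
    {"x":0,"y":0,"z":0,"spin":0},
    {"x":0,"y":0,"z":0,"spin":0},
    {"x":0,"y":0,"z":0,"spin":0},
    {"x":0,"y":0,"z":0,"spin":0}
  ],
  "grip": 0
}}

```text
t: 18.07
tool_pos: [0.5195, -0.0329, 0.0571]
tcp_rot: [-0.005, 1.0, -0.001, 0.001]
wrist_force: [-0.8, -2.2, 7.1]
grip_width: 0.0131
grasp_force: 44.3
```

```bash
python3 -c "
from h import *
go([*rk(-.235,-.13),.055],-36);o=r.observe();print(o['wrist_force'],o['ft_torque'],o['grip_width'],o['grasp_force'])"
```

```text
t 18.1 pos [ 0.5195 -0.0329  0.0571] y at 90.6 z [ 0.001 -0.001 -1.   ] shift [-1.3  1.4  2.1] spin(cw+) 126.6 q7 0.94
[-0.84531922 -2.22324158  7.12599054] [-0.44307985  0.05447561 -0.00865468] 0.013096070875161939 44.28020417690277
```

Request:
{"api": "send_rows", "payload": {
  "plan": [
    {"x":0,"y":0,"z":0,"spin":6},
    {"x":0,"y":0,"z":0,"spin":6},
    {"x":0,"y":0,"z":0,"spin":6},
    {"x":0,"y":0,"z":0,"spin":6},
    {"x":0,"y":0,"z":0,"spin":6},
    {"x":0,"y":0,"z":0,"spin":6},
    {"x":0,"y":0,"z":0,"spin":6},
    {"x":0,"y":0,"z":0,"spin":6},
    {"x":0,"y":0,"z":0,"spin":6},
    {"x":0,"y":0,"z":0,"spin":6},
    {"x":0,"y":0,"z":0,"spin":6}
  ]
}}

```text
t: 18.98
tool_pos: [0.5199, -0.0322, 0.0571]
tcp_rot: [0.542, 0.84, 0.001, 0.001]
wrist_force: [1.5, -1.3, 3.3]
grip_width: 0.0129
grasp_force: 43.9
```

Request:
{"api": "send_rows", "payload": {
  "plan": [
    {"x":0,"y":0,"z":0,"spin":6},
    {"x":0,"y":0,"z":0,"spin":6},
    {"x":0,"y":0,"z":0,"spin":6},
    {"x":0,"y":0,"z":0,"spin":6},
    {"x":0,"y":0,"z":0,"spin":6},
    {"x":0,"y":0,"z":0,"spin":6},
    {"x":0,"y":0,"z":0,"spin":6},
    {"x":0,"y":0,"z":0,"spin":6},
    {"x":0,"y":0,"z":0,"spin":6},
    {"x":0,"y":0,"z":0,"spin":6},
    {"x":0,"y":0,"z":0,"spin":2},
    {"x":0,"y":0,"z":0,"spin":0}
  ]
}}

```text
t: 19.98
tool_pos: [0.5207, -0.0322, 0.0572]
tcp_rot: [0.896, 0.444, 0.002, 0.001]
wrist_force: [3.8, -1.3, 4.9]
grip_width: 0.0131
grasp_force: 59.4
```

```bash
python3 -c "
from h import *
go([*rk(-.235,-.13),.055],-36);o=r.observe();print(o['wrist_force'],o['ft_torque'],o['grip_width'],o['grasp_force'])"
```

```text
t 20.0 pos [ 0.5207 -0.0322  0.0572] y at -37.3 z [ 0.004 -0.001 -1.   ] shift [ 0.6 -0.4  2.2] spin(cw+) -1.3 q7 -0.6
[ 3.7683495  -1.30631036  4.89935926] [-0.40142358 -0.67318532  1.38850539] 0.013146532865070745 59.43708909675479
```

Request:
{"api": "send_rows", "payload": {
  "plan": [
    {"x":0,"y":0,"z":0,"spin":0},
    {"x":0,"y":0,"z":0,"spin":0},
    {"x":0,"y":0,"z":0,"spin":0},
    {"x":0,"y":0,"z":0,"spin":0},
    {"x":0,"y":0,"z":-40,"spin":0},
    {"x":0,"y":0,"z":-40,"spin":0},
    {"x":0,"y":0,"z":-40,"spin":0},
    {"x":0,"y":0,"z":-40,"spin":0},
    {"x":0,"y":0,"z":-40,"spin":0},
    {"x":0,"y":0,"z":0,"spin":0}
  ],
  "grip": 1
}}

```text
t: 20.82
tool_pos: [0.5216, -0.0328, 0.2635]
tcp_rot: [0.897, 0.443, 0.005, 0.002]
wrist_force: [1.1, -0.7, -0.2]
grip_width: 0.0853
grasp_force: 0.0
```

```bash
sed -i 's/O=np.array(\[.7188,.1500\])/O=np.array([.7187,.1491])/' h.py; python3 - <<'E'
from h import *
for n in("top","scene"):
    s=snap(n);np.save(n+"1.npy",s,allow_pickle=True)
    for c in HUE:
        N,l,st,ce=cv2.connectedComponentsWithStats(cmask(s["img"],c),connectivity=8)
        print(c,n,[(st[i].tolist(),ce[i].round(1).tolist()) for i in range(1,N) if st[i,4]>25])
t=np.load("top1.npy",allow_pickle=True).item();c=np.load("scene1.npy",allow_pickle=True).item()
a=c["img"][165:275,180:440];b=t["img"][175:275,230:490]
im=np.vstack([cv2.resize(x[:,:,::-1],None,fx=2.8,fy=2.8,interpolation=cv2.INTER_CUBIC) for x in(a,b)]);cv2.imwrite("pics/both1.png",im);print(im.shape)
E
```

```text
blue top [([226, 162, 22, 9, 47], [236.5, 165.0]), ([227, 174, 5, 11, 30], [228.7, 179.1]), ([434, 233, 8, 9, 36], [436.6, 236.2]), ([444, 238, 31, 8, 144], [458.2, 242.0]), ([436, 246, 31, 9, 83], [447.6, 252.1])]
yellow top [([264, 152, 29, 33, 107], [279.5, 160.6]), ([379, 226, 36, 31, 408], [395.3, 240.9])]
red top [([303, 142, 31, 33, 119], [320.3, 152.3]), ([310, 165, 6, 18, 29], [312.2, 172.4]), ([395, 182, 39, 33, 450], [413.7, 198.3])]
blue scene [([193, 180, 25, 2, 48], [204.5, 180.5]), ([193, 201, 26, 13, 236], [205.6, 208.6])]
yellow scene [([243, 180, 25, 6, 42], [255.4, 182.5]), ([350, 181, 32, 39, 205], [367.3, 202.5]), ([244, 201, 30, 18, 326], [258.7, 210.7])]
red scene [([313, 186, 31, 39, 166], [329.0, 208.6]), ([220, 202, 24, 11, 96], [231.1, 207.0]), ([216, 223, 36, 24, 415], [233.7, 235.1])]
(588, 728, 3)
```

View pics/both1.png

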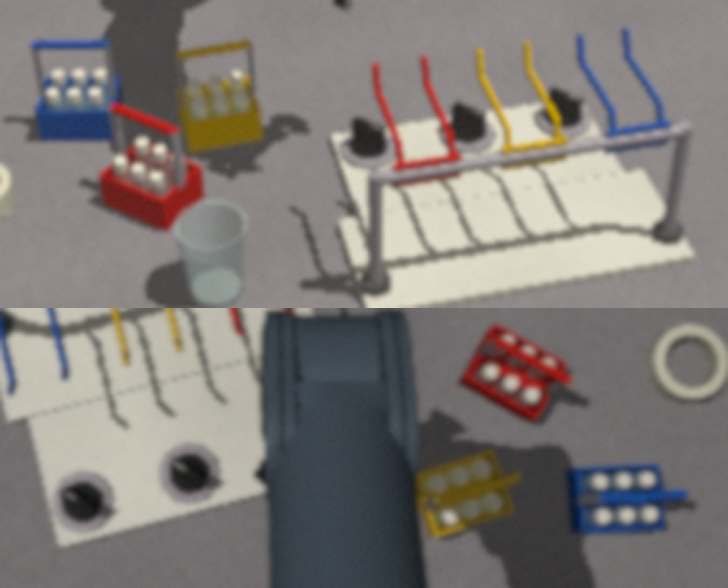

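All three knob bars now point the same way, at the stop. The baskets have not moved. Next: the basket bars from both views.

```bash
cat >> h.py <<'E'
def tri(a,ua,b,ub):
    d1=ray(a,[ua])[0];d2=ray(b,[ub])[0];o1=np.array(a["origin"]);o2=np.array(b["origin"])
    k=np.linalg.lstsq(np.c_[d1,-d2],o2-o1,rcond=None)[0];p,q=o1+k[0]*d1,o2+k[1]*d2
    return (p+q)/2,np.linalg.norm(p-q)
E
python3 - <<'E'
from h import *
t=np.load("top0.npy",allow_pickle=True).item();c=np.load("scene0.npy",allow_pickle=True).item()
E=dict(yellow=((385.8,243.7),(415.8,235.8),(255.8,182.1)),blue=((444.2,243),(475.3,241.7),(204.5,180.5)),red=((406.3,186.3),(433.7,200.3),(231.3,207.1)))
for n,(a,b,m) in E.items():
    P=plane(t,[a,b],.127);d=P[0]-P[1];mid=np.mean([a,b],0)
    print(n,"top mid",P.mean(0).round(4),"bar ang",np.degrees(np.arctan2(d[1],d[0])).round(1),"len",np.linalg.norm(d).round(3),"scene mid",plane(c,[m],.127).round(4),"tri",tri(t,mid,c,m))
for n,y in(("blue",.12),("yellow",0),("red",-.12)): print(n,"hook",rk(-.075,y).round(4),"stand",rk(-.205,y).round(4))
# hook tips seen in scene (tops): pixel extremes
for cc,nm in(("red",0),("yellow",0),("blue",0)):
    m=cmask(c["img"],cc);ys,xs=np.nonzero(m);k=(xs>300);print(cc,sorted(zip(ys[k],xs[k]))[:6])
    for y in(-.028,.028):
        h=dict(red=-.12,yellow=0,blue=.12)[cc]+y;print(proj(c,[[*rk(-.122,h),.23]]).round(1),proj(t,[[*rk(-.122,h),.23]]).round(1))
go([.46,-.24,.256],100)
E
```

```text
yellow top mid [ 0.4563 -0.2285  0.127 ] bar ang 103.2 len 0.096 scene mid [[ 0.4594 -0.2255  0.127 ]] tri (array([ 0.45629548, -0.2273839 ,  0.12512989]), np.float64(0.0028494760252369415))
blue top mid [ 0.4441 -0.4093  0.127 ] bar ang 91.0 len 0.096 scene mid [[ 0.4494 -0.4067  0.127 ]] tri (array([ 0.4441283 , -0.4092273 ,  0.12372214]), np.float64(0.0023149103944945905))
red top mid [ 0.5987 -0.2956  0.127 ] bar ang 61.1 len 0.095 scene mid [[ 0.6015 -0.2919  0.127 ]] tri (array([ 0.59880005, -0.29425058,  0.12536591]), np.float64(0.0035906053506606526))
blue hook [0.6177 0.2482] stand [0.4913 0.2177]
yellow hook [0.6458 0.1315] stand [0.5194 0.1011]
red hook [0.6739 0.0149] stand [ 0.5475 -0.0156]
red [(np.int64(186), np.int64(331)), (np.int64(187), np.int64(331)), (np.int64(188), np.int64(314)), (np.int64(188), np.int64(331)), (np.int64(188), np.int64(332)), (np.int64(189), np.int64(313))]
[[313.4 187.4]] [[333.7 177.5]]
[[330.9 184.9]] [[314.8 182.4]]
yellow [(np.int64(2), np.int64(587)), (np.int64(3), np.int64(599)), (np.int64(4), np.int64(603)), (np.int64(16), np.int64(638)), (np.int64(22), np.int64(596)), (np.int64(23), np.int64(638))]
[[350.6 182.1]] [[293.1 188. ]]
[[367.5 179.8]] [[274.  192.9]]
blue [(np.int64(182), np.int64(387)), (np.int64(188), np.int64(388)), (np.int64(191), np.int64(390)), (np.int64(191), np.int64(408)), (np.int64(193), np.int64(391)), (np.int64(196), np.int64(393))]
[[386.6 177.1]] [[252.  198.6]]
[[403.  174.8]] [[232.7 203.6]]
t 20.9 pos [ 0.5194 -0.0324  0.2579] y at -37.4 z [ 0.003  0.    -1.   ] shift [-201.    79.     1.6] spin(cw+) -137.4 q7 -0.63
```

Request:
{"api": "send_rows", "payload": {
  "plan": [
    {"x":-38,"y":14,"z":0,"spin":0},
    {"x":-38,"y":14,"z":0,"spin":0},
    {"x":-38,"y":14,"z":0,"spin":0},
    {"x":-38,"y":14,"z":0,"spin":0},
    {"x":-38,"y":13,"z":0,"spin":0},
    {"x":0,"y":0,"z":0,"spin":-7},
    {"x":0,"y":0,"z":0,"spin":-7},
    {"x":0,"y":0,"z":0,"spin":-7},
    {"x":0,"y":0,"z":0,"spin":-7},
    {"x":0,"y":0,"z":0,"spin":-7},
    {"x":0,"y":0,"z":0,"spin":-7},
    {"x":0,"y":0,"z":0,"spin":-7}
  ],
  "grip": 0.6
}}

```text
t: 21.92
tool_pos: [0.4573, -0.2248, 0.2545]
tcp_rot: [0.63, 0.777, -0.0, -0.002]
wrist_force: [0.2, -0.3, -0.7]
grip_width: 0.0509
grasp_force: 0.0
```

```bash
python3 -c "
from h import *
go([.459,-.2255,.127],13.2)
c=snap('scene');N,l,st,ce=cv2.connectedComponentsWithStats(cmask(c['img'],'yellow'),connectivity=8)
print([(st[i].tolist(),ce[i].round(1).tolist()) for i in range(1,N) if st[i,4]>25])"
```

```text
t 21.9 pos [ 0.4573 -0.2248  0.2545] y at 11.9 z [-0.003  0.002 -1.   ] shift [ -1.3   1.9 127.5] spin(cw+) -1.3 q7 0.56
[([244, 179, 25, 7, 70], [256.4, 182.0]), ([350, 181, 32, 39, 205], [367.5, 202.7]), ([244, 200, 29, 19, 331], [258.6, 210.1])]
```

Yellow has not moved. I descend and grip it.

Request:
{"api": "send_rows", "payload": {
  "plan": [
    {"x":-1,"y":2,"z":20,"spin":-1},
    {"x":0,"y":0,"z":25,"spin":0},
    {"x":0,"y":0,"z":25,"spin":0},
    {"x":0,"y":0,"z":25,"spin":0},
    {"x":0,"y":0,"z":20,"spin":0},
    {"x":0,"y":0,"z":12,"spin":0},
    {"x":0,"y":0,"z":0,"spin":0},
    {"x":0,"y":0,"z":0,"spin":0}
  ]
}}

```text
t: 22.63
tool_pos: [0.4595, -0.2253, 0.1282]
tcp_rot: [0.626, 0.78, -0.0, -0.002]
wrist_force: [-0.8, 0.8, -0.7]
grip_width: 0.0514
grasp_force: 0.0
```

Request:
{"api": "send_rows", "payload": {
  "plan": [
    {"x":0,"y":0,"z":0,"spin":0},
    {"x":0,"y":0,"z":0,"spin":0},
    {"x":0,"y":0,"z":0,"spin":0},
    {"x":0,"y":0,"z":0,"spin":0},
    {"x":0,"y":0,"z":0,"spin":0},
    {"x":0,"y":0,"z":0,"spin":0},
    {"x":0,"y":0,"z":0,"spin":0},
    {"x":0,"y":0,"z":0,"spin":0},
    {"x":0,"y":0,"z":0,"spin":0},
    {"x":0,"y":0,"z":0,"spin":0}
  ],
  "grip": 0,
  "force": 50
}}

```text
t: 23.47
tool_pos: [0.4604, -0.226, 0.1298]
tcp_rot: [0.625, 0.78, -0.0, 0.0]
wrist_force: [-2.5, 0.0, 6.9]
grip_width: 0.0086
grasp_force: 52.4
```

Request:
{"api": "send_rows", "payload": {
  "plan": [
    {"x":0,"y":0,"z":-10,"spin":0},
    {"x":0,"y":0,"z":-20,"spin":0},
    {"x":0,"y":0,"z":-25,"spin":0},
    {"x":0,"y":0,"z":-25,"spin":0},
    {"x":0,"y":0,"z":-25,"spin":0},
    {"x":0,"y":0,"z":-20,"spin":0},
    {"x":0,"y":0,"z":-8,"spin":0},
    {"x":0,"y":0,"z":0,"spin":0}
  ]
}}

```text
t: 24.13
tool_pos: [0.4612, -0.226, 0.2642]
tcp_rot: [0.625, 0.78, 0.001, 0.002]
wrist_force: [-0.5, 0.5, -2.6]
grip_width: 0.0082
grasp_force: 51.3
```

```bash
python3 -c "
from h import *
go([*rk(-.215,0),.258],13.55)
o=r.observe();print(o['wrist_force'],o['ft_torque'],o['grip_width'])
c=snap('scene');N,l,st,ce=cv2.connectedComponentsWithStats(cmask(c['img'],'yellow'),connectivity=8)
print([(st[i].tolist(),ce[i].round(1).tolist()) for i in range(1,N) if st[i,4]>25])
save(c,'lift.png',(180,120,440,275),3)"
```

```text
t 24.1 pos [ 0.4612 -0.226   0.2642] y at 12.6 z [ 0.003 -0.001 -1.   ] shift [306.3 118.1   5.9] spin(cw+) -1.0 q7 0.57
[-0.47320255  0.52363409 -2.63298093] [-0.03039947 -0.01437942  0.05788364] 0.008182623565710905
[([257, 146, 11, 5, 43], [261.8, 148.2]), ([239, 149, 11, 4, 33], [244.7, 150.7]), ([242, 167, 29, 21, 364], [256.0, 179.4]), ([350, 181, 32, 39, 203], [367.3, 202.6])]
```

View pics/lift.png

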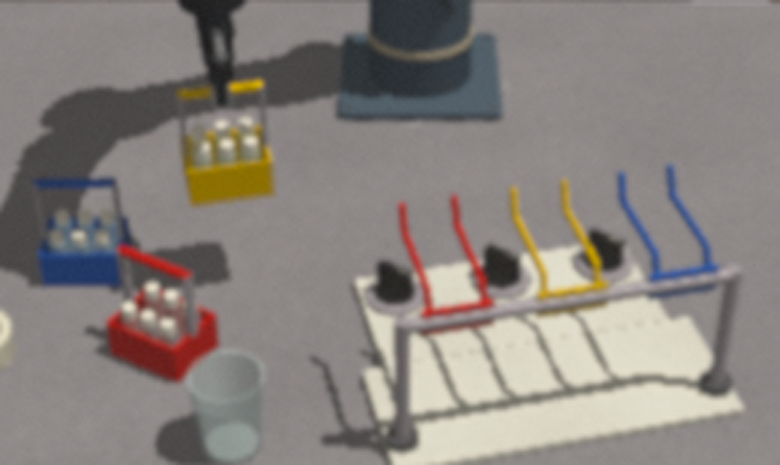

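Yellow is held upright at the middle of its bar, crop (220,90). On to the standoff in front of its hook.

Request:
{"api": "send_rows", "payload": {
  "plan": [
    {"x":12,"y":5,"z":2,"spin":-1},
    {"x":25,"y":10,"z":1,"spin":0},
    {"x":30,"y":12,"z":1,"spin":0},
    {"x":30,"y":12,"z":1,"spin":0},
    {"x":35,"y":13,"z":1,"spin":0},
    {"x":35,"y":13,"z":0,"spin":0},
    {"x":35,"y":13,"z":0,"spin":0},
    {"x":35,"y":13,"z":0,"spin":0},
    {"x":30,"y":12,"z":0,"spin":0},
    {"x":25,"y":10,"z":0,"spin":0},
    {"x":12,"y":5,"z":0,"spin":0},
    {"x":0,"y":0,"z":0,"spin":0}
  ]
}}

```text
t: 25.18
tool_pos: [0.5029, 0.1024, 0.2545]
tcp_rot: [0.616, 0.788, -0.0, -0.002]
wrist_force: [-0.0, 0.1, -2.5]
grip_width: 0.0088
grasp_force: 51.3
```

```bash
python3 -c "
from h import *
go([*rk(-.075,0),.256],13.55)"
```

```text
t 25.2 pos [0.5029 0.1024 0.2545] y at 14.0 z [-0.003  0.002 -1.   ] shift [ -6.3 145.7  -1.9] spin(cw+) 0.4 q7 -0.11
```

```bash
python3 -c "
from h import *
c=np.load('scene1.npy',allow_pickle=True).item();o=np.array(c['origin'])
for n,uv,x in (('back cap top',(253.3,159.3),.4612-.019),('front cap top',(255,120+141/3),.4612+.019),('bar',(253.5,149.2),.4612),('front rim',(256,120+165/3),.4612+.038)):
    d=ray(c,[uv])[0];print(n,(o+d*(x-o[0])/d[0]).round(3))"
```

```text
back cap top [ 0.442 -0.23   0.21 ]
front cap top [ 0.48  -0.221  0.204]
bar [ 0.461 -0.223  0.262]
front rim [ 0.499 -0.217  0.184]
```

Vial caps reach to about 53 mm below the bar, so the bar must enter about 33 mm above the hook point. I lower 9 mm and go in slowly.

Request:
{"api": "send_rows", "payload": {
  "plan": [
    {"x":-6,"y":0,"z":5,"spin":0.4},
    {"x":0,"y":5,"z":4,"spin":0},
    {"x":0,"y":0,"z":0,"spin":0},
    {"x":0,"y":0,"z":0,"spin":0}
  ]
}}

```text
t: 25.52
tool_pos: [0.5101, 0.0915, 0.2465]
tcp_rot: [0.622, 0.783, -0.001, -0.0]
wrist_force: [0.8, -0.2, -1.5]
grip_width: 0.0088
grasp_force: 51.3
```

```bash
python3 -c "
from h import *
go([*rk(-.075,0),.2455],13.55)"
```

```text
t 25.5 pos [0.5101 0.0915 0.2465] y at 13.1 z [-0.001 -0.001 -1.   ] shift [  8.3 141.2   0.8] spin(cw+) -0.5 q7 -0.11
```

Request:
{"api": "send_rows", "payload": {
  "plan": [
    {"x":8,"y":5,"z":0,"spin":-0.5},
    {"x":0,"y":15,"z":0,"spin":0},
    {"x":0,"y":15,"z":0,"spin":0},
    {"x":0,"y":15,"z":0,"spin":0},
    {"x":0,"y":15,"z":0,"spin":0},
    {"x":0,"y":0,"z":0,"spin":0},
    {"x":0,"y":0,"z":0,"spin":0}
  ]
}}

```text
t: 26.1
tool_pos: [0.5719, 0.1164, 0.247]
tcp_rot: [0.618, 0.786, 0.0, -0.0]
wrist_force: [0.0, -0.3, -3.3]
grip_width: 0.0089
grasp_force: 51.2
```

```bash
python3 -c "
from h import *
go([*rk(-.075,0),.2455],13.55);c=snap('scene');save(c,'in1.png',(280,130,440,260),5)"
```

```text
t 26.1 pos [0.5719 0.1164 0.247 ] y at 13.7 z [-0.  0. -1.] shift [-2.8 75.4  1.5] spin(cw+) 0.2 q7 -0.12
```

View pics/in1.png

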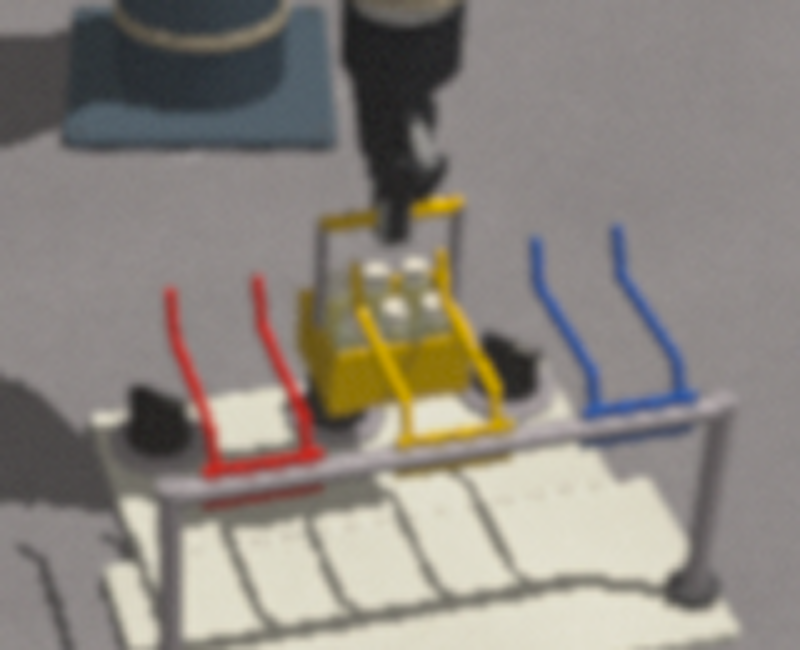

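The yellow prong tips, crop (355,250) and (440,250), sit between the uprights, below the bar and above the caps. I go on.

Request:
{"api": "send_rows", "payload": {
  "plan": [
    {"x":-2,"y":5,"z":1,"spin":0},
    {"x":0,"y":15,"z":0,"spin":0},
    {"x":0,"y":15,"z":0,"spin":0},
    {"x":0,"y":15,"z":0,"spin":0},
    {"x":0,"y":15,"z":0,"spin":0},
    {"x":0,"y":8,"z":0,"spin":0},
    {"x":0,"y":0,"z":0,"spin":0},
    {"x":0,"y":0,"z":0,"spin":0}
  ]
}}

```text
t: 26.82
tool_pos: [0.6425, 0.131, 0.246]
tcp_rot: [0.618, 0.786, -0.0, -0.0]
wrist_force: [-0.6, 0.2, -3.1]
grip_width: 0.0092
grasp_force: 51.2
```

```bash
python3 -c "
from h import *
go([*rk(-.075,0),.2125],13.55);print(r.observe()['wrist_force'],r.observe()['ft_torque'])"
```

```text
t 26.8 pos [0.6425 0.131  0.246 ] y at 13.7 z [-0.001 -0.    -1.   ] shift [-0.3  3.4 33.5] spin(cw+) 0.1 q7 -0.11
[-0.60146225  0.233268   -3.11468128] [-0.00971369  0.05188192  0.02112823]
```

Now lower until the prongs take the weight.

Request:
{"api": "send_rows", "payload": {
  "plan": [
    {"x":0,"y":0,"z":6,"spin":0},
    {"x":0,"y":0,"z":8,"spin":0},
    {"x":0,"y":0,"z":8,"spin":0},
    {"x":0,"y":0,"z":6,"spin":0},
    {"x":0,"y":0,"z":4,"spin":0},
    {"x":0,"y":0,"z":1,"spin":0},
    {"x":0,"y":0,"z":0,"spin":0},
    {"x":0,"y":0,"z":0,"spin":0}
  ]
}}

```text
t: 27.48
tool_pos: [0.6431, 0.1312, 0.2134]
tcp_rot: [0.618, 0.786, 0.0, 0.0]
wrist_force: [0.7, -0.7, -1.5]
grip_width: 0.0087
grasp_force: 51.3
```

```bash
python3 -c "
from h import *
go([*rk(-.075,0),.2125],13.55);print(r.observe()['wrist_force'],r.observe()['ft_torque'])"
```

```text
t 27.5 pos [0.6431 0.1312 0.2134] y at 13.7 z [ 0.  0. -1.] shift [-0.4  2.7  0.9] spin(cw+) 0.1 q7 -0.11
[ 0.72455674 -0.70514664 -1.45840036] [-0.02646704  0.01025165  0.00198969]
```

Request:
{"api": "send_rows", "payload": {
  "plan": [
    {"x":0,"y":0,"z":1,"spin":0},
    {"x":0,"y":0,"z":1,"spin":0},
    {"x":0,"y":0,"z":0,"spin":0},
    {"x":0,"y":0,"z":0,"spin":0}
  ]
}}

```text
t: 27.82
tool_pos: [0.6433, 0.1313, 0.2125]
tcp_rot: [0.618, 0.786, 0.001, 0.0]
wrist_force: [-2.4, -0.4, 5.1]
grip_width: 0.0088
grasp_force: 52.2
```

```bash
python3 -c "
from h import *
go([*rk(-.075,0),.2125],13.55);print(r.observe()['wrist_force'],r.observe()['ft_torque'])"
```

```text
t 27.8 pos [0.6433 0.1313 0.2125] y at 13.7 z [ 0.001  0.    -1.   ] shift [-0.4  2.5 -0. ] spin(cw+) 0.1 q7 -0.11
[-2.36011051 -0.4162453   5.11724932] [-0.10037987  0.42207939  0.0010504 ]
```

Request:
{"api": "send_rows", "payload": {
  "plan": [
    {"x":0,"y":0,"z":0,"spin":0},
    {"x":0,"y":0,"z":0,"spin":0},
    {"x":0,"y":0,"z":0,"spin":0},
    {"x":0,"y":0,"z":-10,"spin":0},
    {"x":0,"y":0,"z":-15,"spin":0},
    {"x":0,"y":0,"z":-25,"spin":0},
    {"x":0,"y":0,"z":-30,"spin":0},
    {"x":0,"y":0,"z":-20,"spin":0},
    {"x":0,"y":0,"z":0,"spin":0}
  ],
  "grip": 0.35
}}

```text
t: 28.57
tool_pos: [0.6447, 0.1318, 0.3171]
tcp_rot: [0.618, 0.786, 0.003, 0.002]
wrist_force: [0.2, -0.2, 0.7]
grip_width: 0.0301
grasp_force: 0.0
```

```bash
python3 - <<'E'
from h import *
go([.449,-.4065,.27],1.0)
c=snap('scene');t=snap('top')
for n,s in(("scene",c),("top",t)):
  for k in HUE:
    N,l,st,ce=cv2.connectedComponentsWithStats(cmask(s['img'],k),connectivity=8)
    print(n,k,[(st[i].tolist(),ce[i].round(1).tolist()) for i in range(1,N) if st[i,4]>25])
save(c,'hang1.png',(180,130,440,260),3)
E
```

```text
t 28.6 pos [0.6447 0.1318 0.3171] y at 13.7 z [ 0.008  0.002 -1.   ] shift [-476.7 -317.8   44.4] spin(cw+) 12.7 q7 -0.1
scene blue [([193, 180, 25, 2, 48], [204.5, 180.5]), ([193, 201, 26, 13, 236], [205.6, 208.6])]
scene yellow [([350, 181, 32, 39, 310], [366.4, 202.1]), ([344, 208, 7, 12, 40], [346.4, 213.6]), ([349, 222, 31, 13, 255], [363.7, 227.8])]
scene red [([315, 198, 30, 27, 126], [330.6, 213.7]), ([220, 202, 23, 11, 65], [230.9, 207.1]), ([216, 223, 37, 24, 422], [234.1, 235.1])]
top blue [([226, 164, 15, 7, 27], [231.3, 166.3]), ([227, 174, 5, 11, 30], [228.9, 179.2]), ([433, 233, 34, 22, 154], [442.1, 246.7]), ([444, 238, 31, 8, 145], [458.4, 242.0])]
top yellow []
top red [([303, 142, 30, 31, 107], [320.0, 151.5]), ([395, 182, 39, 33, 449], [413.8, 198.3])]
```

View pics/hang1.png

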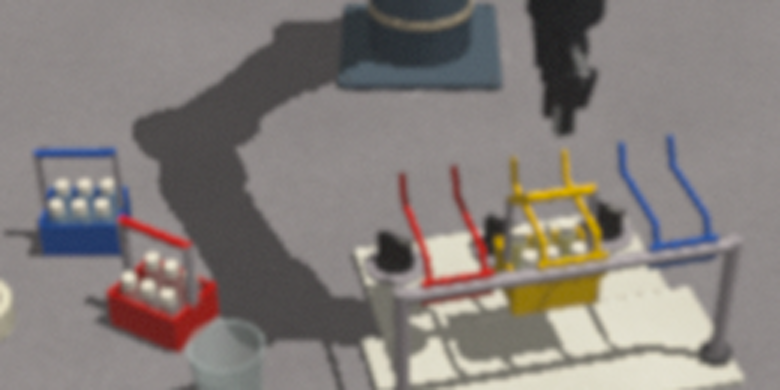

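Yellow hangs on both prongs, crop bar (505-595,195), upright. Now blue.

Request:
{"api": "send_rows", "payload": {
  "plan": [
    {"x":-34,"y":-23,"z":0,"spin":1},
    {"x":-34,"y":-23,"z":0,"spin":0},
    {"x":-34,"y":-23,"z":0,"spin":0},
    {"x":-34,"y":-23,"z":0,"spin":0},
    {"x":-34,"y":-23,"z":0,"spin":0},
    {"x":-34,"y":-23,"z":0,"spin":0},
    {"x":-34,"y":-23,"z":0,"spin":0},
    {"x":-34,"y":-23,"z":0,"spin":0},
    {"x":-34,"y":-23,"z":0,"spin":0},
    {"x":-34,"y":-23,"z":0,"spin":0},
    {"x":-34,"y":-23,"z":0,"spin":0},
    {"x":-34,"y":-23,"z":0,"spin":0}
  ],
  "grip": 0.6
}}

```text
t: 29.67
tool_pos: [0.4625, -0.3291, 0.3104]
tcp_rot: [0.625, 0.781, -0.0, -0.001]
wrist_force: [1.5, 0.0, 0.7]
grip_width: 0.051
grasp_force: 0.0
```

Request:
{"api": "send_rows", "payload": {
  "plan": [
    {"x":-34,"y":-23,"z":10,"spin":6},
    {"x":-34,"y":-23,"z":20,"spin":5},
    {"x":0,"y":0,"z":20,"spin":0},
    {"x":0,"y":0,"z":0,"spin":0},
    {"x":0,"y":0,"z":0,"spin":0}
  ]
}}

```text
t: 30.08
tool_pos: [0.4314, -0.3979, 0.2617]
tcp_rot: [0.697, 0.718, 0.0, -0.002]
wrist_force: [0.3, 0.2, 0.4]
grip_width: 0.0516
grasp_force: 0.0
```

```bash
python3 - <<'E'
from h import *
go([.449,-.4065,.128],1.0)
c=snap('scene')
for k in HUE:
    N,l,st,ce=cv2.connectedComponentsWithStats(cmask(c['img'],k),connectivity=8)
    print(k,[(st[i].tolist(),ce[i].round(1).tolist()) for i in range(1,N) if st[i,4]>25])
E
```

```text
t 30.1 pos [ 0.4314 -0.3979  0.2617] y at 1.7 z [-0.003  0.003 -1.   ] shift [ -9.5  17.6 133.7] spin(cw+) 0.7 q7 0.71
blue [([195, 180, 22, 2, 42], [205.5, 180.5]), ([193, 201, 26, 13, 235], [205.5, 208.6])]
yellow [([349, 181, 33, 39, 334], [366.1, 201.8]), ([344, 208, 7, 12, 40], [346.4, 213.6]), ([349, 222, 31, 13, 255], [363.8, 227.8])]
red [([313, 186, 32, 39, 167], [329.4, 209.1]), ([220, 202, 23, 11, 64], [230.8, 207.1]), ([216, 223, 36, 24, 412], [233.8, 235.2])]
```

Request:
{"api": "send_rows", "payload": {
  "plan": [
    {"x":-9,"y":17,"z":5,"spin":0.7},
    {"x":0,"y":0,"z":15,"spin":0},
    {"x":0,"y":0,"z":25,"spin":0},
    {"x":0,"y":0,"z":25,"spin":0},
    {"x":0,"y":0,"z":25,"spin":0},
    {"x":0,"y":0,"z":20,"spin":0},
    {"x":0,"y":0,"z":17,"spin":0},
    {"x":0,"y":0,"z":0,"spin":0},
    {"x":0,"y":0,"z":0,"spin":0}
  ]
}}

```text
t: 30.88
tool_pos: [0.4504, -0.4061, 0.1318]
tcp_rot: [0.7, 0.714, 0.0, -0.0]
wrist_force: [-0.3, -1.3, -0.1]
grip_width: 0.0514
grasp_force: 0.0
```

```bash
python3 - <<'E'
from h import *
go([.449,-.4065,.128],1.0)
print(r.observe()['wrist_force'])
E
```

```text
t 30.9 pos [ 0.4504 -0.4061  0.1318] y at 1.1 z [ 0.     0.001 -1.   ] shift [-0.3 -1.4  3.8] spin(cw+) 0.1 q7 0.7
[-0.28783313 -1.27680714 -0.06323429]
```

Request:
{"api": "send_rows", "payload": {
  "plan": [
    {"x":0,"y":-1,"z":3,"spin":0},
    {"x":0,"y":0,"z":0,"spin":0},
    {"x":0,"y":0,"z":0,"spin":0},
    {"x":0,"y":0,"z":0,"spin":0},
    {"x":0,"y":0,"z":0,"spin":0},
    {"x":0,"y":0,"z":0,"spin":0},
    {"x":0,"y":0,"z":0,"spin":0},
    {"x":0,"y":0,"z":0,"spin":0},
    {"x":0,"y":0,"z":0,"spin":0},
    {"x":0,"y":0,"z":0,"spin":0}
  ],
  "grip": 0,
  "force": 50
}}

```text
t: 31.72
tool_pos: [0.4482, -0.4074, 0.1292]
tcp_rot: [0.701, 0.713, -0.0, 0.0]
wrist_force: [-2.2, 1.3, 7.5]
grip_width: 0.009
grasp_force: 49.2
```

Request:
{"api": "send_rows", "payload": {
  "plan": [
    {"x":0,"y":0,"z":-10,"spin":0},
    {"x":0,"y":0,"z":-20,"spin":0},
    {"x":0,"y":0,"z":-25,"spin":0},
    {"x":0,"y":0,"z":-25,"spin":0},
    {"x":0,"y":0,"z":-25,"spin":0},
    {"x":0,"y":0,"z":-20,"spin":0},
    {"x":0,"y":0,"z":-5,"spin":0},
    {"x":0,"y":0,"z":0,"spin":0}
  ]
}}

```text
t: 32.38
tool_pos: [0.4488, -0.4076, 0.2599]
tcp_rot: [0.701, 0.713, 0.0, 0.002]
wrist_force: [-0.9, 0.5, -3.0]
grip_width: 0.0088
grasp_force: 49.2
```

```bash
python3 -c "
from h import *
go([*rk(-.215,.12),.262],13.55)
o=r.observe();print(o['wrist_force'],o['ft_torque'],o['grip_width'])
c=snap('scene');N,l,st,ce=cv2.connectedComponentsWithStats(cmask(c['img'],'blue'),connectivity=8)
print([(st[i].tolist(),ce[i].round(1).tolist()) for i in range(1,N) if st[i,4]>15],proj(c,[o['tool_pos']-[0,0,.005]]).round(1))
"
```

```text
t 32.4 pos [ 0.4488 -0.4076  0.2599] y at 1.0 z [ 0.003 -0.002 -1.   ] shift [622.3  43.6  -3.2] spin(cw+) -12.6 q7 0.7
[-0.89685307  0.50085226 -2.97276538] [-0.0309132   0.00557325  0.0238266 ] 0.008761294528830128
[([203, 148, 10, 2, 19], [207.3, 148.5]), ([188, 169, 31, 16, 334], [203.2, 178.4])] [[199.1 149.1]]
```

Request:
{"api": "send_rows", "payload": {
  "plan": [
    {"x":12,"y":1,"z":0,"spin":0},
    {"x":25,"y":2,"z":0,"spin":0},
    {"x":35,"y":2,"z":0,"spin":0},
    {"x":35,"y":2,"z":0,"spin":0},
    {"x":35,"y":3,"z":0,"spin":0},
    {"x":35,"y":3,"z":0,"spin":0},
    {"x":35,"y":3,"z":0,"spin":0},
    {"x":35,"y":3,"z":0,"spin":0},
    {"x":35,"y":3,"z":0,"spin":0},
    {"x":35,"y":3,"z":0,"spin":0},
    {"x":35,"y":3,"z":0,"spin":0},
    {"x":35,"y":3,"z":0,"spin":0}
  ]
}}

```text
t: 33.43
tool_pos: [0.471, -0.0172, 0.2569]
tcp_rot: [0.701, 0.713, -0.001, -0.001]
wrist_force: [0.8, 0.6, -2.5]
grip_width: 0.0087
grasp_force: 49.2
```

Request:
{"api": "send_rows", "payload": {
  "plan": [
    {"x":35,"y":3,"z":0,"spin":0},
    {"x":35,"y":3,"z":0,"spin":0},
    {"x":35,"y":3,"z":0,"spin":0},
    {"x":35,"y":3,"z":0,"spin":0},
    {"x":35,"y":0,"z":0,"spin":0},
    {"x":35,"y":0,"z":0,"spin":0},
    {"x":25,"y":0,"z":0,"spin":-2},
    {"x":0,"y":0,"z":0,"spin":-4},
    {"x":0,"y":0,"z":0,"spin":-4},
    {"x":0,"y":0,"z":0,"spin":-2.6},
    {"x":0,"y":0,"z":0,"spin":0},
    {"x":0,"y":0,"z":0,"spin":0}
  ]
}}

```text
t: 34.43
tool_pos: [0.4794, 0.2155, 0.257]
tcp_rot: [0.619, 0.786, -0.001, -0.001]
wrist_force: [-0.2, 0.4, -3.2]
grip_width: 0.0092
grasp_force: 49.2
```

```bash
python3 -c "
from h import *
go([*rk(-.075,.12),.2455],13.55)"
```

```text
t 34.4 pos [0.4794 0.2155 0.257 ] y at 13.5 z [-0.002 -0.001 -1.   ] shift [ -0.6 142.1  11.2] spin(cw+) -0.0 q7 -0.37
```

Request:
{"api": "send_rows", "payload": {
  "plan": [
    {"x":0,"y":0,"z":6,"spin":0},
    {"x":0,"y":5,"z":5,"spin":0},
    {"x":0,"y":12,"z":0,"spin":0},
    {"x":0,"y":15,"z":0,"spin":0},
    {"x":0,"y":15,"z":0,"spin":0},
    {"x":0,"y":13,"z":0,"spin":0},
    {"x":0,"y":5,"z":0,"spin":0},
    {"x":0,"y":0,"z":0,"spin":0},
    {"x":0,"y":0,"z":0,"spin":0}
  ]
}}

```text
t: 35.18
tool_pos: [0.5431, 0.2306, 0.2465]
tcp_rot: [0.619, 0.786, -0.001, -0.0]
wrist_force: [-0.8, 0.2, -1.9]
grip_width: 0.009
grasp_force: 49.2
```

```bash
python3 -c "
from h import *
go([*rk(-.075,.12),.2455],13.55);c=snap('scene');save(c,'in2.png',(310,130,450,250),5)"
```

```text
t 35.2 pos [0.5431 0.2306 0.2465] y at 13.6 z [-0.001 -0.    -1.   ] shift [-0.4 76.6  0.9] spin(cw+) 0.0 q7 -0.34
```

View pics/in2.png

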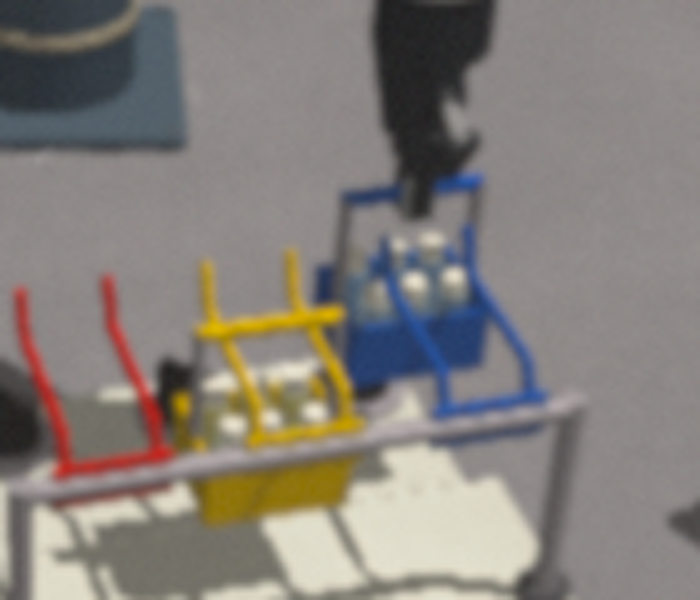

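```bash
python3 -c "
from h import *
c=np.load('scene1.npy',allow_pickle=True).item()
p=lambda P:((proj(c,[P])[0]-[310,130])*5).round(0)
o=r.observe()['tool_pos'];u=RM@np.array([0,1])
for s in(-.048,0,.048): print('bar',p([*(o[:2]+s*u),o[2]-.0045]))
for y in(.092,.148): print('tip',p([*rk(-.122,y),.23]))"
```

```text
bar [340. 198.]
bar [410. 189.]
bar [479. 179.]
tip [383. 235.]
tip [465. 224.]
```

The bar and the tips sit where the model projects them, so blue is centred on its hook and the look was just perspective. I go on.

Request:
{"api": "send_rows", "payload": {
  "plan": [
    {"x":0,"y":5,"z":0,"spin":0},
    {"x":0,"y":15,"z":0,"spin":0},
    {"x":0,"y":15,"z":0,"spin":0},
    {"x":0,"y":15,"z":0,"spin":0},
    {"x":0,"y":15,"z":0,"spin":0},
    {"x":0,"y":8,"z":0,"spin":0},
    {"x":0,"y":0,"z":0,"spin":0},
    {"x":0,"y":0,"z":0,"spin":0}
  ]
}}

```text
t: 35.9
tool_pos: [0.6142, 0.2478, 0.2469]
tcp_rot: [0.618, 0.786, -0.0, -0.0]
wrist_force: [0.2, 0.1, -1.4]
grip_width: 0.0088
grasp_force: 49.2
```

Request:
{"api": "send_rows", "payload": {
  "plan": [
    {"x":0,"y":0,"z":6,"spin":0},
    {"x":0,"y":0,"z":8,"spin":0},
    {"x":0,"y":0,"z":8,"spin":0},
    {"x":0,"y":0,"z":6,"spin":0},
    {"x":0,"y":0,"z":4,"spin":0},
    {"x":0,"y":0,"z":1,"spin":0},
    {"x":0,"y":0,"z":0,"spin":0},
    {"x":0,"y":0,"z":0,"spin":0}
  ]
}}

```text
t: 36.57
tool_pos: [0.6147, 0.248, 0.2144]
tcp_rot: [0.618, 0.786, 0.0, 0.0]
wrist_force: [1.1, -0.5, -1.1]
grip_width: 0.009
grasp_force: 49.2
```

```bash
python3 -c "
from h import *
go([*rk(-.075,.12),.2125],13.55);print(r.observe()['wrist_force'],r.observe()['ft_torque'])"
```

```text
t 36.6 pos [0.6147 0.248  0.2144] y at 13.6 z [ 0.  0. -1.] shift [-0.5  2.9  1.9] spin(cw+) 0.0 q7 -0.32
[ 1.08527046 -0.54960066 -1.14277851] [-0.03943056 -0.06935769 -0.00042368]
```

Request:
{"api": "send_rows", "payload": {
  "plan": [
    {"x":0,"y":0,"z":1,"spin":0},
    {"x":0,"y":0,"z":1,"spin":0},
    {"x":0,"y":0,"z":1,"spin":0},
    {"x":0,"y":0,"z":0,"spin":0},
    {"x":0,"y":0,"z":0,"spin":0}
  ]
}}

```text
t: 36.98
tool_pos: [0.6149, 0.248, 0.2121]
tcp_rot: [0.618, 0.786, 0.001, 0.0]
wrist_force: [-1.2, -1.3, 4.3]
grip_width: 0.0088
grasp_force: 50.0
```

Request:
{"api": "send_rows", "payload": {
  "plan": [
    {"x":0,"y":0,"z":0,"spin":0},
    {"x":0,"y":0,"z":0,"spin":0},
    {"x":0,"y":0,"z":0,"spin":0},
    {"x":0,"y":0,"z":-10,"spin":0},
    {"x":0,"y":0,"z":-15,"spin":0},
    {"x":0,"y":0,"z":-25,"spin":0},
    {"x":0,"y":0,"z":-30,"spin":0},
    {"x":0,"y":0,"z":-20,"spin":0},
    {"x":0,"y":0,"z":0,"spin":0}
  ],
  "grip": 0.35
}}

```text
t: 37.73
tool_pos: [0.6162, 0.2488, 0.317]
tcp_rot: [0.619, 0.786, 0.004, 0.002]
wrist_force: [-0.4, 0.0, -0.2]
grip_width: 0.0297
grasp_force: 0.0
```

```bash
python3 - <<'E'
from h import *
go([.600,-.293,.27],-28.9)
c=snap('scene')
for k in HUE:
    N,l,st,ce=cv2.connectedComponentsWithStats(cmask(c['img'],k),connectivity=8)
    print(k,[(st[i].tolist(),ce[i].round(1).tolist()) for i in range(1,N) if st[i,4]>15])
for h in(.12,0):
  for s in(-.048,.048): print(proj(c,[[*rk(-.075,h+s),.208]]).round(1))
E
```

```text
t 37.7 pos [0.6162 0.2488 0.317 ] y at 13.6 z [ 0.007  0.004 -1.   ] shift [-522.9 -143.4   45. ] spin(cw+) 42.5 q7 -0.3
blue [([388, 185, 25, 8, 66], [400.5, 188.8]), ([409, 207, 9, 4, 17], [413.6, 208.9]), ([397, 210, 10, 3, 18], [401.2, 211.0]), ([385, 217, 29, 11, 189], [398.9, 222.0])]
yellow [([349, 184, 34, 36, 299], [366.2, 203.7]), ([344, 209, 7, 11, 35], [346.5, 214.5]), ([348, 222, 32, 13, 273], [364.0, 227.9])]
red [([313, 188, 32, 37, 177], [328.9, 211.5]), ([220, 202, 23, 11, 66], [230.7, 207.1]), ([216, 223, 36, 24, 412], [233.8, 235.2])]
[[385.2 192. ]]
[[413.6 187.8]]
[[348.5 197.4]]
[[377.9 193. ]]
```

Request:
{"api": "send_rows", "payload": {
  "plan": [
    {"x":-33,"y":-9,"z":0,"spin":0},
    {"x":-33,"y":-9,"z":0,"spin":0},
    {"x":-33,"y":-9,"z":0,"spin":0},
    {"x":-33,"y":-9,"z":0,"spin":0},
    {"x":-33,"y":-9,"z":0,"spin":0},
    {"x":-33,"y":-9,"z":0,"spin":0},
    {"x":-33,"y":-9,"z":0,"spin":0},
    {"x":-33,"y":-9,"z":0,"spin":0},
    {"x":-33,"y":-9,"z":0,"spin":0},
    {"x":-33,"y":-9,"z":0,"spin":0},
    {"x":-33,"y":-9,"z":0,"spin":0},
    {"x":-33,"y":-9,"z":0,"spin":0}
  ],
  "grip": 0.6
}}

```text
t: 38.78
tool_pos: [0.602, -0.164, 0.3105]
tcp_rot: [0.618, 0.786, -0.0, -0.001]
wrist_force: [0.1, -0.5, 0.3]
grip_width: 0.051
grasp_force: 0.0
```

Request:
{"api": "send_rows", "payload": {
  "plan": [
    {"x":-33,"y":-9,"z":0,"spin":0},
    {"x":-33,"y":-9,"z":0,"spin":0},
    {"x":-33,"y":-9,"z":0,"spin":0},
    {"x":-28,"y":-8,"z":0,"spin":0},
    {"x":0,"y":0,"z":10,"spin":7},
    {"x":0,"y":0,"z":10,"spin":7},
    {"x":0,"y":0,"z":10,"spin":7},
    {"x":0,"y":0,"z":10,"spin":7},
    {"x":0,"y":0,"z":0,"spin":7},
    {"x":0,"y":0,"z":0,"spin":7},
    {"x":0,"y":0,"z":0,"spin":0},
    {"x":0,"y":0,"z":0,"spin":0}
  ]
}}

```text
t: 39.78
tool_pos: [0.5984, -0.2937, 0.2706]
tcp_rot: [0.858, 0.514, -0.0, -0.0]
wrist_force: [-0.0, -0.6, 0.2]
grip_width: 0.0514
grasp_force: 0.0
```

```bash
python3 - <<'E'
from h import *
go([.600,-.293,.128],-28.9)
c=snap('scene')
for k in HUE:
    N,l,st,ce=cv2.connectedComponentsWithStats(cmask(c['img'],k),connectivity=8)
    print(k,[(st[i].tolist(),ce[i].round(1).tolist()) for i in range(1,N) if st[i,4]>15])
E
```

```text
t 39.8 pos [ 0.5984 -0.2937  0.2706] y at -28.2 z [-0.001  0.    -1.   ] shift [  1.5   1.2 142.6] spin(cw+) 0.7 q7 -0.07
blue [([386, 185, 27, 9, 74], [399.5, 189.1]), ([409, 207, 9, 4, 16], [413.7, 208.8]), ([397, 210, 10, 3, 18], [401.2, 211.0]), ([385, 217, 29, 11, 187], [399.1, 222.0])]
yellow [([349, 181, 34, 39, 335], [365.9, 201.9]), ([344, 208, 7, 12, 40], [346.4, 213.6]), ([349, 222, 31, 13, 270], [364.0, 228.0])]
red [([313, 186, 32, 39, 170], [329.3, 208.8]), ([220, 202, 23, 11, 66], [230.7, 207.1]), ([216, 223, 36, 24, 410], [233.8, 235.2])]
```

Red has not moved. I descend, grip and lift it.

Request:
{"api": "send_rows", "payload": {
  "plan": [
    {"x":1,"y":1,"z":10,"spin":0.7},
    {"x":0,"y":0,"z":20,"spin":0},
    {"x":0,"y":0,"z":25,"spin":0},
    {"x":0,"y":0,"z":25,"spin":0},
    {"x":0,"y":0,"z":25,"spin":0},
    {"x":0,"y":0,"z":22,"spin":0},
    {"x":0,"y":0,"z":14,"spin":0},
    {"x":0,"y":0,"z":0,"spin":0},
    {"x":0,"y":0,"z":0,"spin":0}
  ]
}}

```text
t: 40.58
tool_pos: [0.5995, -0.2934, 0.1293]
tcp_rot: [0.862, 0.507, -0.0, -0.001]
wrist_force: [0.4, -0.2, -0.3]
grip_width: 0.0513
grasp_force: 0.0
```

Request:
{"api": "send_rows", "payload": {
  "plan": [
    {"x":0,"y":0,"z":0,"spin":0},
    {"x":0,"y":0,"z":0,"spin":0},
    {"x":0,"y":0,"z":0,"spin":0},
    {"x":0,"y":0,"z":0,"spin":0},
    {"x":0,"y":0,"z":0,"spin":0},
    {"x":0,"y":0,"z":0,"spin":0},
    {"x":0,"y":0,"z":0,"spin":0},
    {"x":0,"y":0,"z":0,"spin":0},
    {"x":0,"y":0,"z":0,"spin":0},
    {"x":0,"y":0,"z":0,"spin":0}
  ],
  "grip": 0,
  "force": 50
}}

```text
t: 41.42
tool_pos: [0.6005, -0.2939, 0.1314]
tcp_rot: [0.862, 0.507, 0.001, 0.001]
wrist_force: [-0.9, -0.4, 6.6]
grip_width: 0.0088
grasp_force: 49.5
```

Request:
{"api": "send_rows", "payload": {
  "plan": [
    {"x":0,"y":0,"z":-10,"spin":0},
    {"x":0,"y":0,"z":-20,"spin":0},
    {"x":0,"y":0,"z":-25,"spin":0},
    {"x":0,"y":0,"z":-25,"spin":0},
    {"x":0,"y":0,"z":-25,"spin":0},
    {"x":0,"y":0,"z":-20,"spin":0},
    {"x":0,"y":0,"z":-5,"spin":0},
    {"x":0,"y":0,"z":0,"spin":0}
  ]
}}

```text
t: 42.08
tool_pos: [0.6003, -0.2939, 0.2618]
tcp_rot: [0.862, 0.507, 0.001, 0.001]
wrist_force: [-0.3, -0.1, -3.7]
grip_width: 0.0086
grasp_force: 48.9
```

```bash
python3 -c "
from h import *
go([*rk(-.215,-.12),.260],13.55)
o=r.observe();print(o['wrist_force'],o['ft_torque'],o['grip_width'])
c=snap('scene');N,l,st,ce=cv2.connectedComponentsWithStats(cmask(c['img'],'red'),connectivity=8)
print([(st[i].tolist(),ce[i].round(1).tolist()) for i in range(1,N) if st[i,4]>15],proj(c,[o['tool_pos']-[0,0,.005]]).round(1))
"
```

```text
t 42.1 pos [ 0.6003 -0.2939  0.2618] y at -29.1 z [ 0.002 -0.001 -1.   ] shift [ 210.7 -188.9    1.4] spin(cw+) -42.7 q7 -0.08
[-0.2893732  -0.09704718 -3.66164971] [-0.01506939  0.01524399 -0.01868371] 0.008647934645852066
[([229, 173, 11, 6, 35], [233.2, 176.0]), ([313, 186, 32, 40, 168], [329.3, 209.1]), ([211, 192, 38, 24, 456], [230.4, 204.5])] [[226.4 173.9]]
```

Request:
{"api": "send_rows", "payload": {
  "plan": [
    {"x":12,"y":-11,"z":0,"spin":0},
    {"x":22,"y":-20,"z":0,"spin":0},
    {"x":25,"y":-22,"z":0,"spin":0},
    {"x":25,"y":-22,"z":0,"spin":0},
    {"x":27,"y":-24,"z":0,"spin":0},
    {"x":27,"y":-24,"z":0,"spin":0},
    {"x":25,"y":-22,"z":0,"spin":0},
    {"x":25,"y":-22,"z":0,"spin":0},
    {"x":22,"y":-22,"z":0,"spin":0},
    {"x":0,"y":0,"z":0,"spin":-4},
    {"x":0,"y":0,"z":0,"spin":-6},
    {"x":0,"y":0,"z":0,"spin":-6}
  ]
}}

```text
t: 43.13
tool_pos: [0.5357, -0.0172, 0.2584]
tcp_rot: [0.781, 0.625, -0.001, -0.001]
wrist_force: [-0.1, 0.1, -3.8]
grip_width: 0.0087
grasp_force: 49.0
```

Request:
{"api": "send_rows", "payload": {
  "plan": [
    {"x":0,"y":0,"z":0,"spin":-6},
    {"x":0,"y":0,"z":0,"spin":-6},
    {"x":0,"y":0,"z":0,"spin":-6},
    {"x":0,"y":0,"z":0,"spin":-5},
    {"x":0,"y":0,"z":0,"spin":-3.7},
    {"x":0,"y":0,"z":0,"spin":0},
    {"x":0,"y":0,"z":0,"spin":0},
    {"x":0,"y":0,"z":0,"spin":0}
  ]
}}

```text
t: 43.8
tool_pos: [0.5364, -0.0183, 0.2593]
tcp_rot: [0.619, 0.785, -0.001, -0.001]
wrist_force: [0.4, 0.1, -3.8]
grip_width: 0.0088
grasp_force: 49.0
```

```bash
python3 -c "
from h import *
go([*rk(-.075,-.12),.247],13.55)"
```

```text
t 43.8 pos [ 0.5364 -0.0183  0.2593] y at 13.5 z [-0.002  0.    -1.   ] shift [  0.2 141.4  12.1] spin(cw+) -0.1 q7 0.12
```

Request:
{"api": "send_rows", "payload": {
  "plan": [
    {"x":0,"y":0,"z":6,"spin":0},
    {"x":0,"y":5,"z":6,"spin":0},
    {"x":0,"y":12,"z":0,"spin":0},
    {"x":0,"y":15,"z":0,"spin":0},
    {"x":0,"y":15,"z":0,"spin":0},
    {"x":0,"y":13,"z":0,"spin":0},
    {"x":0,"y":5,"z":0,"spin":0},
    {"x":0,"y":0,"z":0,"spin":0},
    {"x":0,"y":0,"z":0,"spin":0}
  ]
}}

```text
t: 44.55
tool_pos: [0.5996, -0.003, 0.2474]
tcp_rot: [0.618, 0.786, -0.001, -0.001]
wrist_force: [0.5, -1.1, -3.0]
grip_width: 0.0086
grasp_force: 49.0
```

```bash
python3 -c "
from h import *
go([*rk(-.075,-.12),.247],13.55);c=snap('scene');save(c,'in3.png',(270,130,430,250),5)
p=lambda P:((proj(c,[P])[0]-[270,130])*5).round(0)
o=r.observe()['tool_pos'];u=RM@np.array([0,1])
for s in(-.048,0,.048): print('bar',p([*(o[:2]+s*u),o[2]-.006]))
for y in(-.148,-.092): print('tip',p([*rk(-.122,y),.23]))"
```

```text
t 44.5 pos [ 0.5996 -0.003   0.2474] y at 13.6 z [-0.001 -0.    -1.   ] shift [-0.1 76.4  0.3] spin(cw+) 0.0 q7 0.1
bar [175. 249.]
bar [249. 239.]
bar [323. 229.]
tip [217. 287.]
tip [305. 275.]
```

View pics/in3.png

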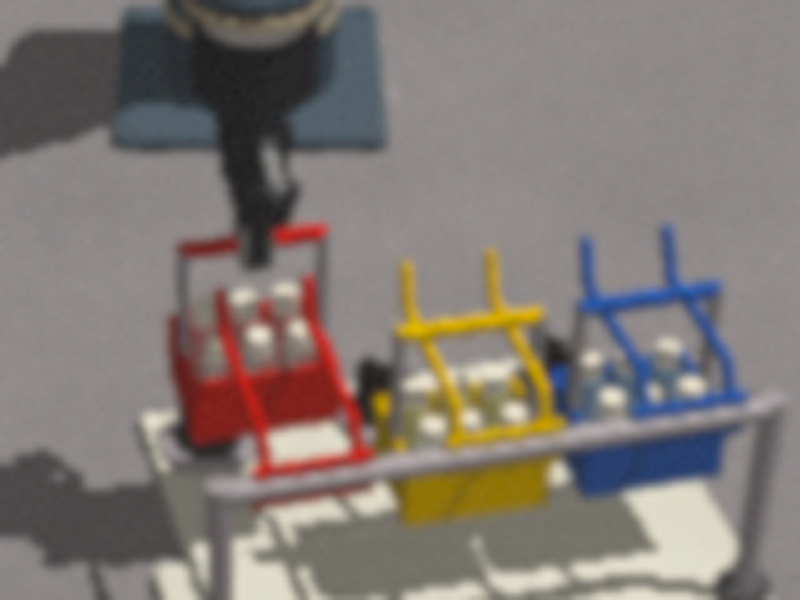

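Yellow and blue hang well. The red bar, crop (180-327,240), is centred over its prong tips at (222,290) and (309,280). I insert and lower it.

Request:
{"api": "send_rows", "payload": {
  "plan": [
    {"x":0,"y":5,"z":0,"spin":0},
    {"x":0,"y":15,"z":0,"spin":0},
    {"x":0,"y":15,"z":0,"spin":0},
    {"x":0,"y":15,"z":0,"spin":0},
    {"x":0,"y":15,"z":0,"spin":0},
    {"x":0,"y":8,"z":0,"spin":0},
    {"x":0,"y":0,"z":0,"spin":0},
    {"x":0,"y":0,"z":0,"spin":0}
  ]
}}

```text
t: 45.27
tool_pos: [0.6706, 0.0141, 0.2478]
tcp_rot: [0.618, 0.786, -0.0, -0.0]
wrist_force: [-0.3, -0.4, -3.5]
grip_width: 0.0086
grasp_force: 49.0
```

Request:
{"api": "send_rows", "payload": {
  "plan": [
    {"x":0,"y":0,"z":6,"spin":0},
    {"x":0,"y":0,"z":8,"spin":0},
    {"x":0,"y":0,"z":8,"spin":0},
    {"x":0,"y":0,"z":6,"spin":0},
    {"x":0,"y":0,"z":4,"spin":0},
    {"x":0,"y":0,"z":1,"spin":0},
    {"x":0,"y":0,"z":0,"spin":0},
    {"x":0,"y":0,"z":0,"spin":0}
  ]
}}

```text
t: 45.93
tool_pos: [0.6712, 0.0142, 0.2153]
tcp_rot: [0.618, 0.786, 0.0, 0.0]
wrist_force: [0.6, -0.6, -2.4]
grip_width: 0.0084
grasp_force: 49.1
```

```bash
python3 -c "
from h import *
go([*rk(-.075,-.12),.2125],13.55);print(r.observe()['wrist_force'],r.observe()['ft_torque'])"
```

```text
t 45.9 pos [0.6712 0.0142 0.2153] y at 13.6 z [ 0.  0. -1.] shift [0.  2.8 2.8] spin(cw+) 0.0 q7 0.08
[ 0.62204939 -0.60807096 -2.37406274] [ 0.0526154   0.00927546 -0.0261459 ]
```

Request:
{"api": "send_rows", "payload": {
  "plan": [
    {"x":0,"y":0,"z":1,"spin":0},
    {"x":0,"y":0,"z":1,"spin":0},
    {"x":0,"y":0,"z":1,"spin":0},
    {"x":0,"y":0,"z":0,"spin":0},
    {"x":0,"y":0,"z":0,"spin":0}
  ]
}}

```text
t: 46.35
tool_pos: [0.6715, 0.0143, 0.2142]
tcp_rot: [0.618, 0.786, 0.001, 0.001]
wrist_force: [-4.7, -0.3, 9.0]
grip_width: 0.0085
grasp_force: 50.7
```

Contact: it is supported. I release and lift away, then back off towards the robot.

Request:
{"api": "send_rows", "payload": {
  "plan": [
    {"x":0,"y":0,"z":0,"spin":0},
    {"x":0,"y":0,"z":0,"spin":0},
    {"x":0,"y":0,"z":0,"spin":0},
    {"x":0,"y":0,"z":-10,"spin":0},
    {"x":0,"y":0,"z":-15,"spin":0},
    {"x":0,"y":0,"z":-25,"spin":0},
    {"x":0,"y":0,"z":-30,"spin":0},
    {"x":0,"y":0,"z":-30,"spin":0},
    {"x":-30,"y":-10,"z":0,"spin":0},
    {"x":-35,"y":-20,"z":0,"spin":0},
    {"x":-35,"y":-20,"z":0,"spin":0},
    {"x":-35,"y":-20,"z":0,"spin":0}
  ],
  "grip": 0.35
}}

```text
t: 47.35
tool_pos: [0.6343, -0.1348, 0.3231]
tcp_rot: [0.618, 0.786, 0.0, 0.0]
wrist_force: [1.4, -0.5, -1.1]
grip_width: 0.03
grasp_force: 0.0
```

Request:
{"api": "send_rows", "payload": {
  "plan": [
    {"x":-35,"y":-20,"z":0,"spin":0},
    {"x":-35,"y":-10,"z":0,"spin":0},
    {"x":-35,"y":0,"z":0,"spin":0},
    {"x":0,"y":0,"z":0,"spin":0},
    {"x":0,"y":0,"z":0,"spin":0},
    {"x":0,"y":0,"z":0,"spin":0},
    {"x":0,"y":0,"z":0,"spin":0},
    {"x":0,"y":0,"z":0,"spin":0},
    {"x":0,"y":0,"z":0,"spin":0},
    {"x":0,"y":0,"z":0,"spin":0},
    {"x":0,"y":0,"z":0,"spin":0},
    {"x":0,"y":0,"z":0,"spin":0}
  ]
}}

```text
t: 48.35
tool_pos: [0.6304, -0.2423, 0.3223]
tcp_rot: [0.618, 0.786, 0.0, 0.0]
wrist_force: [0.5, -0.0, -0.8]
grip_width: 0.0299
grasp_force: 0.0
```

```bash
python3 - <<'E'
from h import *
c=snap('scene');t=snap('top')
a=c["img"][160:260,200:460];b=t["img"][135:265,215:475]
im=np.vstack([cv2.resize(x[:,:,::-1],None,fx=2.6,fy=2.6,interpolation=cv2.INTER_CUBIC) for x in(a,b)]);cv2.imwrite("pics/end.png",im)
for n,h in(("blue",.12),("yellow",0),("red",-.12)):
    ys,xs=np.nonzero(cmask(t['img'],n));k=xs<360
    print(n,"expected bar top px",[proj(t,[[*rk(-.075,h+s),.212]])[0].round(1).tolist() for s in(-.048,.048)],"scene",[proj(c,[[*rk(-.075,h+s),.208]])[0].round(1).tolist() for s in(-.048,.048)],"top mask x",xs[k].min() if k.any() else None,xs[k].max() if k.any() else None)
E
```

```text
blue expected bar top px [[255.9, 182.2], [223.4, 190.5]] scene [[385.2, 192.0], [413.6, 187.8]] top mask x 225 263
yellow expected bar top px [[296.1, 171.9], [264.0, 180.1]] scene [[348.5, 197.4], [377.9, 193.0]] top mask x 264 300
red expected bar top px [[335.8, 161.6], [304.1, 169.8]] scene [[310.6, 202.9], [341.0, 198.5]] top mask x 303 338
```

View pics/end.png

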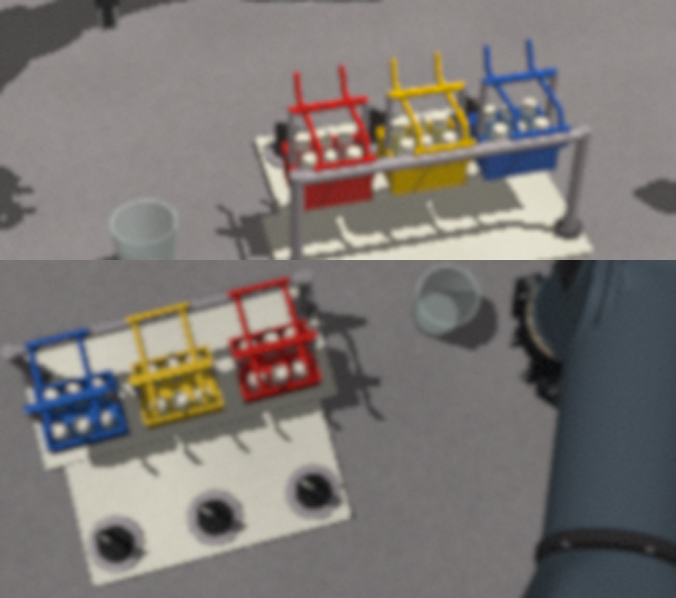

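All three baskets hang level on their own hooks, and all three knob bars point the same way (up-left to down-right), which is the stop. I wait for rest, compare frames and hand in.

Request:
{"api": "send_rows", "payload": {
  "plan": [
    {"x":0,"y":0,"z":0,"spin":0},
    {"x":0,"y":0,"z":0,"spin":0},
    {"x":0,"y":0,"z":0,"spin":0},
    {"x":0,"y":0,"z":0,"spin":0},
    {"x":0,"y":0,"z":0,"spin":0},
    {"x":0,"y":0,"z":0,"spin":0},
    {"x":0,"y":0,"z":0,"spin":0},
    {"x":0,"y":0,"z":0,"spin":0},
    {"x":0,"y":0,"z":0,"spin":0},
    {"x":0,"y":0,"z":0,"spin":0},
    {"x":0,"y":0,"z":0,"spin":0},
    {"x":0,"y":0,"z":0,"spin":0}
  ]
}}

```text
t: 49.45
tool_pos: [0.6303, -0.2426, 0.3222]
tcp_rot: [0.618, 0.786, 0.0, 0.0]
wrist_force: [0.0, 0.8, -0.3]
grip_width: 0.0298
grasp_force: 0.0
```

Request:
{"api": "send_rows", "payload": {
  "plan": [
    {"x":0,"y":0,"z":0,"spin":0},
    {"x":0,"y":0,"z":0,"spin":0},
    {"x":0,"y":0,"z":0,"spin":0},
    {"x":0,"y":0,"z":0,"spin":0},
    {"x":0,"y":0,"z":0,"spin":0},
    {"x":0,"y":0,"z":0,"spin":0},
    {"x":0,"y":0,"z":0,"spin":0},
    {"x":0,"y":0,"z":0,"spin":0},
    {"x":0,"y":0,"z":0,"spin":0},
    {"x":0,"y":0,"z":0,"spin":0},
    {"x":0,"y":0,"z":0,"spin":0},
    {"x":0,"y":0,"z":0,"spin":0}
  ]
}}

```text
t: 50.45
tool_pos: [0.6303, -0.2426, 0.3222]
tcp_rot: [0.618, 0.786, -0.0, -0.0]
wrist_force: [-0.3, 0.1, 0.2]
grip_width: 0.0298
grasp_force: 0.0
```

```bash
python3 - <<'E'
from h import *
F=[snap('scene') for _ in range(6)]
m=[[np.argwhere(cmask(f['img'],k)[:,300:430]).mean(0).round(2).tolist() for k in HUE] for f in F]
print(m)
d=np.ptp(np.array(m),axis=0).max();print(d)
if d<0.5: print(r.close_job())
E
```

```text
[[[210.99, 99.51], [219.48, 63.83], [218.9, 28.22]], [[211.1, 99.69], [219.24, 64.03], [219.03, 28.21]], [[211.25, 99.56], [218.67, 64.15], [219.02, 28.11]], [[211.39, 99.74], [217.61, 64.03], [218.99, 28.17]], [[211.46, 99.67], [218.25, 63.93], [218.97, 28.2]], [[211.31, 99.54], [218.53, 64.15], [218.95, 28.14]]]
1.8699999999999761
```

```bash
python3 - <<'E'
from h import *
F=[snap('scene') for _ in range(8)]
m=[[np.argwhere(cmask(f['img'],k)[170:250,300:430]).mean(0).round(2).tolist() for k in HUE] for f in F]
d=np.ptp(np.array(m),axis=0);print(d)
if d.max()<0.5: print(r.close_job())
E
```

```text
[[0.41 0.2 ]
 [0.13 0.13]
 [0.15 0.13]]
the job is handed in; nothing more can be done
None
```

I turned all three knobs clockwise to their stops (middle one first), hung the blue, yellow and red baskets on their own hooks at rest, and handed the job in at about 51 s; no verdict came back.

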